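# Pack out the hold-down bar and put the packers away

### The arm

A 6-joint arm with a two-finger parallel gripper is mounted at the origin on the work surface; the furniture and walls round the work are solid. World frame = base frame: x ahead of the robot, y to its left, z up, the work surface at z = 0. Lengths are in m, angles in rad, forces in N, time in s.
With the tool pointing down it reaches from about 0.35 to 0.85 m from the base axis. Payload 8.1 kg.
Tool frame: the origin (TCP) lies at the very end of the fingers, on their centre line; the grasp point (between the pads) lies robot.grip_point_offset behind it (robot.grip_point_offset is the distance from the TCP to the grasp point, in m); z points along the fingers, y is the line along which they close (so a half turn about z gives the same grasp; the last joint's range is limited). The gripper opens to 93 mm and grips with 3 to 60 N. Pads are 15 mm wide; open, the fingers measure 128 mm over their backs; the gripper's body (75 mm by 188 mm) begins 65 mm behind the grasp point.
Start: joints at [1.242, 0.13, 1.488, -0, 1.523, -0.085], TCP at [0.145, 0.582, 0.187] pointing down, gripper open.
Joint ranges: [-2.96, 2.96], [-0.89, 2.26], [0.02, 2.5], [-1.34, 4.48], [0, 2.73], [-2.66, 2.66]. Speed limits (rad/s): [2.39, 2.39, 2.79, 3.14, 3.14, 3.14].

### API

Orientations are given as a rotation vector (axis times angle).
In Python, from plant import robot, eyes gives the robot as it stands. The module is installed in compiled form; this text tells all that it offers.
- The arm moves only by the tool apply_moves, never from a script. Its argument "steps" is one flat list of numbers, 7 for each row, row after row: the shift along the tool's x, y, z in units of 30 mm (1.0 is 30 mm), then the turn, a rotation vector about the tool's x, y, z in units of 6 degrees (1.0 is 6 degrees), then the opening in per cent of the stroke, from 0 (shut) to 100 (fully open). In form: [dx, dy, dz, ax, ay, az, fingers, dx, dy, dz, ax, ay, az, fingers, ...]. A call has 1 to 12 rows; each row shifts and turns the commanded pose from where the row before left it, along the tool's axes as they then stand; what a row does not reach is not made up. A row lasts 1/12 s, in which the tool goes at most 41.7 mm and 7.16 degrees, less where a joint would pass 70% of its speed; a pose out of reach is approached as far as the arm can. A call is refused whole if a number of a shift passes 1 or a number of a turn 1, either way. A call with a gripper value outside its range is refused whole. The fingers move at their own pace and stop on an object; "grip_force" is the grip in N (left out, the last holds). Time passes only in rows, so rows that do not move let the fingers close. It gives the time, the measured TCP pose, the force, the opening and the grip force at its end, in the units of the state.
- robot.read_state(): the state, without advancing time (a new reading comes with each control period).
- eyes.read_camera(name): name is "scene" or "top" or "wrist"; returns the picture (420x560x3 uint8, red, green, blue); there is no depth.
- eyes.calibration(name): a dict with "K" (3x3 intrinsics, pixels), "R" (3x3) and "t" (3): a world point X has camera coordinates R X + t. Camera axes: x right, y down, z forward; pixel columns grow to the right and rows downward; lengths in m; the calibration is good to about 2 mm. A picture is of the moment at which its call begins: read the wrist's pose just before it. calibration takes no time and is no camera call; for the wrist camera it gives the pose at the moment of the call.
- robot.close_job(): hands the job in; it is judged then, once.
Trained networks look in the newest picture that a camera, given by its name, has taken for a name from the list of things; names that differ only in an ending like _2 or _b are one class to them, and where a whole thing is asked for, a point or a joint stands for the part that bears it (a point fixed in the world has none). Each returns a list of dicts, best first, with "conf" (0 to 1); they miss things now and then, are a little off and sometimes report something else, mostly with a low value. They report only what shows in the picture. A call takes as long as a camera call. They do not tell look-alikes from the thing itself.
- eyes.search_frame(camera, thing): "rect" ([left, top, width, height] in pixels, round what is visible of it).
- eyes.place_of(camera, thing): "xy" ([column, row] in pixels: a listed point, or the origin of a listed thing).
The state is a dict: "t": time; "q": joint angles; "dq": joint speeds; "joint_torque": joint torques, N m; "tool_pos": TCP position; "orientation": TCP orientation; "force": force on the tool from outside, world axes, zero at the start; "wrist_torque": the same for the moment, N m; "opening": finger opening in m; "gripper_force": force on a finger pad.
Only numpy, scipy, OpenCV 4.12 (cv2) and the standard library are available. Lean on these libraries where they do the work, as an engineer would, in place of code of your own. Each camera call takes 0.05 s, during which the arm holds its last target. There are 200 camera calls.

### The job

Find out which of the wooden packers just fits under the sprung steel hold-down bar: it goes in snugly and lifts the bar a little off its seats. Leave that one lying flat under the bar, reaching through its whole depth; put all the other packers into the open kit drawer, then push the drawer home until it clicks shut. Leave the offcut and the block plane alone.

Things in the scene. Friction and masses are not known exactly. Their poses are not given: they have to be found in the camera images.
- station: place of the hold-down bar: two fixed steel strips 80 x 8 x 8 mm, 78 mm apart. The steel bar, 40 mm deep (x), 150 wide (y), crosses over the origin on two wooden posts 94 mm apart; the gap under it, 14 to 25 mm high, is unknown. The bar's near underside has a bevel 14 mm long, 5 mm high. Origin on the table under the bar's middle; slide packers in along +x, away from the robot
- bar (a joint): how far (m) the sprung bar at the station is lifted off its seats; 0 = down, whatever the height of the gap. The fitting packer lifts it by about 2.5 mm, against about 2.5 N, and takes about 3 to 10 N to slide in. The bar's top is under 44 mm above the table, its pins under 60 mm. The spare pairs of posts at the back of the table play no part
- packer_a: loose beech plate 110 long (x) x 40 wide (y) x 12 mm thick, lying flat on the table; origin at the middle of its underside, z up. Not here in every start. The fitting packer is always here; the next thinner one (5 mm less) goes under the bar with about 2.5 mm of play, the next thicker one (5 mm more) is stopped by the bar's face
- packer_b: loose beech plate 110 long (x) x 40 wide (y) x 17 mm thick, lying flat on the table; origin at the middle of its underside, z up. The fitting packer is always here; the next thinner one (5 mm less) goes under the bar with about 2.5 mm of play, the next thicker one (5 mm more) is stopped by the bar's face
- packer_c: loose beech plate 110 long (x) x 40 wide (y) x 22 mm thick, lying flat on the table; origin at the middle of its underside, z up. The fitting packer is always here; the next thinner one (5 mm less) goes under the bar with about 2.5 mm of play, the next thicker one (5 mm more) is stopped by the bar's face
- packer_d: loose beech plate 110 long (x) x 40 wide (y) x 27 mm thick, lying flat on the table; origin at the middle of its underside, z up. The fitting packer is always here; the next thinner one (5 mm less) goes under the bar with about 2.5 mm of play, the next thicker one (5 mm more) is stopped by the bar's face
- packer_e: loose beech plate 110 long (x) x 40 wide (y) x 32 mm thick, lying flat on the table; origin at the middle of its underside, z up. Not here in every start. The fitting packer is always here; the next thinner one (5 mm less) goes under the bar with about 2.5 mm of play, the next thicker one (5 mm more) is stopped by the bar's face
- kit_drawer (a joint): travel of the drawer in its fixed low plywood cabinet (340 wide, 200 deep, 86 mm high): 0 = home, grows as it is drawn out toward the robot, to 0.165 m; at the start 0.145 to 0.16. It slides with about 1 N plus drag (6 N per m/s); from 16 mm on a sprung ball catch resists with about 5 N, and from about 6 mm it snaps the drawer home and holds it
- drawer_floor (a point): middle of the drawer's inner floor, 10 mm above the table, moves with the drawer; x points into the cabinet (the push direction), y left. Floor 170 (x) x 290 (y) mm; walls 45 mm high over the floor; front panel's inner face 85 mm to -x, panel top 66 mm above the table. Cabinet front edge: (travel - 85 mm) to +x; the floor on the -x side of it is open above. 66 mm of height inside
- drawer_handle (a point): middle of the drawer's bar handle, a round bar 100 mm long along y, 35 mm in front of the 12 mm thick front panel, 40 mm above the table; moves with the drawer; can be pushed on
- offcut_long: bystander: loose wooden offcut 32 x 130 x 32 mm between bar and cabinet; origin at the middle of its underside; leave alone
- block_plane: bystander: loose block plane 48 x 171 x 54 mm; origin at the middle of its underside; leave alone
Not all that is in view belongs to the job. Leave any green look-alike of the packer_b alone.

How it is judged:
By the outcome, as a careful person would: the job done as asked, in the order asked, and still so for the second after the job is handed in, with the robot touching nothing.
Of packer_a, packer_e only 1 to 2 are there at a start; the rules pass over those that are not, and their reading is None.
At some moment in a run one of packer_b, packer_c, packer_d may be knocked a few centimetres aside while the robot is not near it.
Once in a run the grip may slacken for a moment while it holds something.
It also fails if it takes over 208 s, if anything falls off the work surface, if the arm or the gripper's body presses on something with over 40 N, if the wrist force passes 120 N, or if a joint passes its speed limit or range.

## Working session

There is one attempt and no reset: what is moved stays moved. The work goes in short steps, Python scripts to look and compute and a tool call to move; the robot and the scene stay as the last step left them, time stands still between calls to the robot, and variables do not carry over. Pictures are saved under pics/ and viewed, at most 14 in all, crops included, and the job is handed in when it is done.

Besides the shell and the picture viewer there is one more tool, called after ">>>" by a JSON object that holds its "api" and its "payload". apply_moves: Moves the arm, as the interface text tells. Its arguments: {"type":"object","properties":{"steps":{"type":"array"},"grip_force":{"type":"number"}},"required":["steps"]}

```bash
mkdir -p pics
cat > h.py <<'E'
import numpy as np, cv2
from plant import robot, eyes
def snap(c,n):
    im=eyes.read_camera(c); cv2.imwrite(f'pics/{n}.png',im[:,:,::-1]); return im
def ray(c,uv,z,cal=None):
    k=cal or eyes.calibration(c); K,R,t=map(np.array,(k['K'],k['R'],k['t']))
    d=R.T@np.linalg.inv(K)@np.array([uv[0],uv[1],1.]); o=-R.T@t
    return o+d*(z-o[2])/d[2]
def proj(c,X,cal=None):
    k=cal or eyes.calibration(c); K,R,t=map(np.array,(k['K'],k['R'],k['t']))
    p=K@(R@np.array(X,float)+t); return p[:2]/p[2]
E
python3 - <<'E'
from h import *
print(robot.grip_point_offset); s=robot.read_state(); print(s['tool_pos'],s['orientation'],s['opening'])
a=snap('scene','s0');b=snap('top','t0')
for c in ('top','scene'):
    k=eyes.calibration(c); print(c,np.round(k['K'],1).tolist(),np.round(k['R'],3).tolist(),np.round(k['t'],3).tolist(), (-np.array(k['R']).T@np.array(k['t'])).round(3))
for n in ['station','packer_b','kit_drawer','drawer_floor','drawer_handle','offcut_long','block_plane','bar']:
    for r in eyes.place_of('top',n)[:6]:
        print(n,np.round(r['xy'],1),round(r['conf'],2),ray('top',r['xy'],0).round(3))
    print([ (np.round(r['rect']).tolist(),round(r['conf'],2)) for r in eyes.search_frame('top',n)[:6]])
E
```

```text
0.0188
[0.14461479 0.58167305 0.1856212 ] [-3.81928414e-01 -3.11793799e+00  2.75757971e-03] 0.09298621567870968
top [[387.1, 0.0, 287.8], [0.0, 387.1, 212.3], [0.0, 0.0, 1.0]] [[0.001, -1.0, 0.008], [-0.982, -0.002, -0.188], [0.188, -0.008, -0.982]] [0.068, 0.511, 1.206] [0.276 0.079 1.28 ]
scene [[468.2, 0.0, 280.5], [0.0, 468.2, 213.8], [0.0, 0.0, 1.0]] [[0.764, -0.645, -0.012], [-0.349, -0.397, -0.849], [0.543, 0.653, -0.528]] [-0.354, 0.245, 1.024] [-0.2   -0.799  0.745]
station [273.1 178.1] 0.82 [0.639 0.119 0.   ]
[([248.0, 166.0, 47.0, 16.0], 0.72)]
packer_b [346.4 270.9] 0.84 [ 0.325 -0.124  0.   ]
packer_b [217.7 287.7] 0.83 [0.271 0.295 0.   ]
packer_b [226.5 238.7] 0.79 [0.431 0.272 0.   ]
packer_b [194.7 244.2] 0.77 [0.412 0.376 0.   ]
packer_b [279.9 240.2] 0.75 [0.426 0.095 0.   ]
packer_b [310.1 236.5] 0.69 [ 0.439 -0.006  0.   ]
[([189.0, 226.0, 16.0, 38.0], 0.97), ([217.0, 226.0, 20.0, 27.0], 0.87), ([198.0, 280.0, 31.0, 14.0], 0.84), ([328.0, 262.0, 34.0, 24.0], 0.81), ([299.0, 219.0, 22.0, 36.0], 0.8), ([271.0, 223.0, 19.0, 36.0], 0.61)]Traceback (most recent call last):
  File "<stdin>", line 7, in <module>
ValueError: it knows: block_plane, drawer_floor, drawer_handle, offcut_long, packer, station
```

Run:
```python
from h import *
b=eyes.read_camera('top')
for n in ['drawer_floor','drawer_handle','offcut_long','block_plane']:
    for r in eyes.place_of('top',n)[:3]:
        z={'drawer_floor':.01,'drawer_handle':.04}.get(n,0)
        print(n,np.round(r['xy'],1),round(r['conf'],2),ray('top',r['xy'],z).round(3))
cv2.imwrite('pics/t1.png',cv2.resize(b[100:320,140:420,::-1],None,fx=2.7,fy=2.7,interpolation=cv2.INTER_CUBIC))
a=eyes.read_camera('scene');cv2.imwrite('pics/s1.png',cv2.resize(a[:,:,::-1],None,fx=1.4,fy=1.4))
```

```text
drawer_floor [397.3 192.2] 0.89 [ 0.589 -0.302  0.01 ]
drawer_handle [406.3 230.8] 0.67 [ 0.453 -0.315  0.04 ]
offcut_long [312.3 178.3] 0.75 [ 0.639 -0.015  0.   ]
offcut_long [309.8 236.1] 0.23 [ 0.44  -0.005  0.   ]
block_plane [183.2 186.8] 0.59 [0.608 0.424 0.   ]
```

View pics/t1.png

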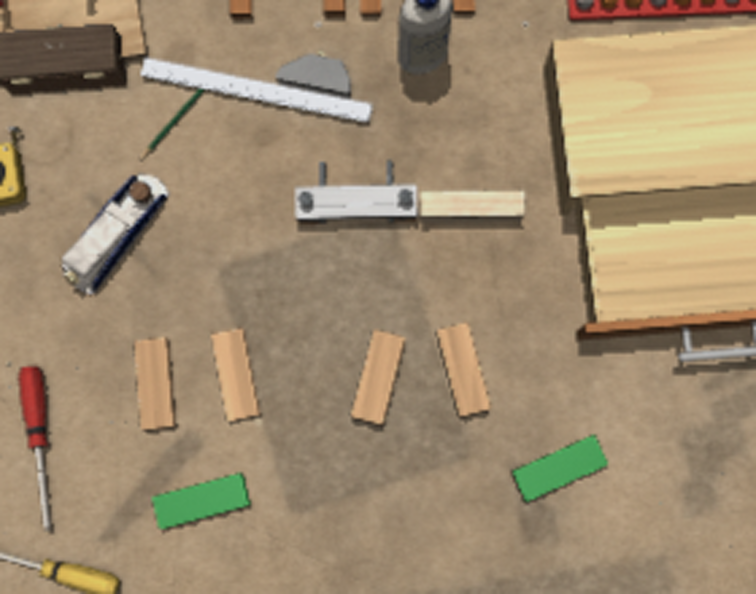

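View pics/s1.png

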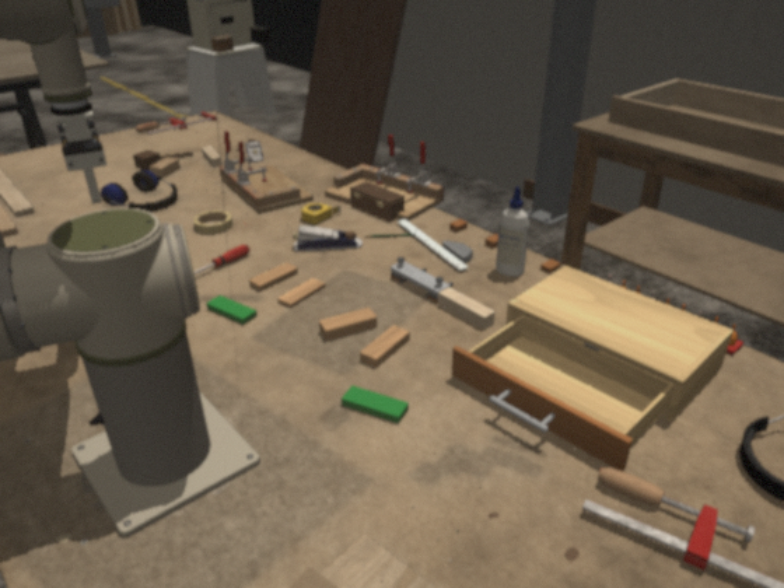

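The top crop shows four brown packers at crop pixels (154,384), (235,375), (378,378) and (463,370), with the two green look-alikes below them. The bar is at (356,203), with the offcut just right of it, and the drawer is open on the right.

```bash
cat >> h.py <<'E'
from scipy.spatial.transform import Rotation as Ro
def yaw(R): # 0 when tool x = -world x ; rotation about world z
    return np.arctan2(-R[1,0],-R[0,0])
def plan(p,psi=0.,start=None,syaw=None):
    """psi deg: yaw. Print shift in tool units (30mm) at present tool axes (assumed straight down) and turn units"""
    s=robot.read_state(); R=Ro.from_rotvec(s['orientation']).as_matrix()
    y0=yaw(R) if syaw is None else np.radians(syaw); p0=np.array(s['tool_pos'] if start is None else start)
    Rt=np.array([[-np.cos(y0),-np.sin(y0),0],[-np.sin(y0),np.cos(y0),0],[0,0,-1]]).T
    Rt=np.array([[-np.cos(y0),-np.sin(y0),0],[-np.sin(y0),np.cos(y0),0],[0,0,-1]])
    d=Rt@(np.array(p)-p0)/.03
    print('shift units',d.round(2),'turn units az',round((np.degrees(y0)-psi)/6,2),'yaw0',round(np.degrees(y0),1))
E
python3 - <<'E'
from h import *
s=robot.read_state();R=Ro.from_rotvec(s['orientation']).as_matrix();print(R.round(3))
k=eyes.calibration('wrist');print(np.round(k['K'],1).tolist()); Rc=np.array(k['R']);c=-Rc.T@k['t'];print('cam in tool',(R.T@(c-s['tool_pos'])).round(3),(R.T@Rc.T).round(3).tolist())
plan([.38,.18,.36],0)
E
```

```text
[[-0.97   0.241  0.   ]
 [ 0.241  0.97   0.   ]
 [ 0.     0.    -1.   ]]
[[375.9, 0.0, 279.6], [0.0, 375.9, 202.0], [0.0, 0.0, 1.0]]
cam in tool [ 0.082 -0.    -0.198] [[0.001, -0.956, -0.294], [1.0, 0.001, 0.001], [-0.001, -0.294, 0.956]]
shift units [-10.84 -11.12  -5.78] turn units az -2.33 yaw0 -14.0
```

>>> {"api": "apply_moves", "payload": {"steps": [-0.9, -0.93, -0.48, 0, 0, 0, 100, -0.9, -0.93, -0.48, 0, 0, 0, 100, -0.9, -0.93, -0.48, 0, 0, 0, 100, -0.9, -0.93, -0.48, 0, 0, 0, 100, -0.9, -0.93, -0.48, 0, 0, 0, 100, -0.9, -0.93, -0.48, 0, 0, 0, 100, -0.9, -0.93, -0.48, 0, 0, 0, 100, -0.9, -0.93, -0.48, 0, 0, 0, 100, -0.9, -0.93, -0.48, 0, 0, 0, 100, -0.9, -0.93, -0.48, 0, 0, 0, 100, -0.9, -0.93, -0.48, 0, 0, 0, 100, -0.9, -0.93, -0.48, 0, 0, 0, 100]}}

```text
t: 1.6
tool_pos: [0.3789, 0.1774, 0.3606]
orientation: [0.382, 3.117, 0.001]
force: [1.0, -0.6, 1.2]
opening: 0.093
gripper_force: 0.0
```

>>> {"api": "apply_moves", "payload": {"steps": [0, 0, 0, 0, 0, -0.78, 100, 0, 0, 0, 0, 0, -0.78, 100, 0, 0, 0, 0, 0, -0.77, 100, 0, 0, 0, 0, 0, 0, 100]}}

```text
t: 1.93
tool_pos: [0.3787, 0.1787, 0.3597]
orientation: [-0.004, 3.141, 0.0]
force: [-0.8, 0.6, 0.0]
opening: 0.0929
gripper_force: 0.0
```

Run:
```python
from h import *
s=robot.read_state();print(s['tool_pos'],s['orientation'],s['t'])
a=snap('wrist','w0');cv2.imwrite('pics/w0b.png',cv2.resize(a[:,:,::-1],None,fx=1.4,fy=1.4))
for n in ['packer','station','offcut_long','drawer_handle']:
  for r in eyes.place_of('wrist',n)[:7]: print(n,np.round(r['xy'],1),round(r['conf'],2),ray('wrist',r['xy'],0.0).round(3))
```

```text
[0.3786836  0.17870116 0.35969043] [-4.33024065e-03  3.14106996e+00  2.33353466e-04] 1.9333
packer [337.4 179.9] 0.98 [0.432 0.267 0.   ]
packer [401.8 175.2] 0.91 [0.425 0.365 0.   ]
packer [155.  181.5] 0.84 [ 0.434 -0.011  0.   ]
packer [ 66.7 101.5] 0.83 [ 0.316 -0.126  0.   ]
packer [225.7 179.8] 0.8 [0.432 0.097 0.   ]
packer [368.2  76.8] 0.74 [0.283 0.304 0.   ]
station [245.2 305.4] 0.94 [0.651 0.121 0.   ]
offcut_long [160.2 301.3] 0.85 [ 0.643 -0.023  0.   ]
```

View pics/w0b.png

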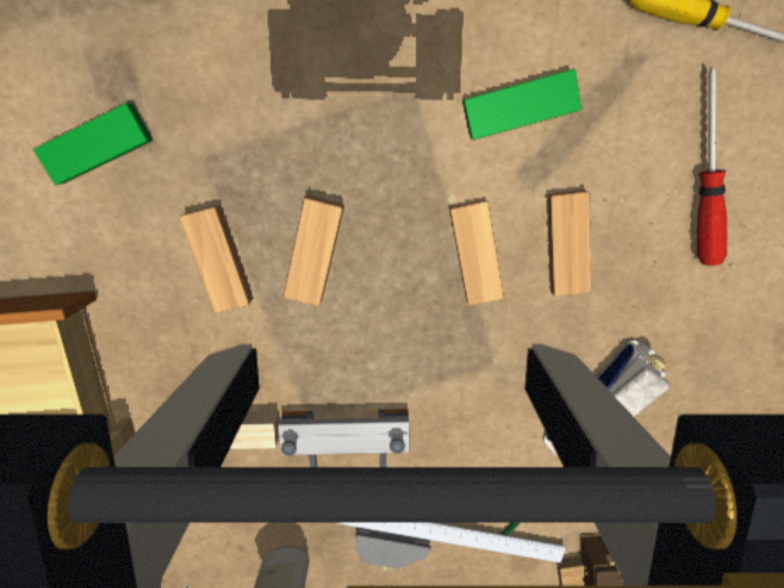

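The wrist picture shows the four brown packers at (215,258), (313,248), (476,252) and (570,243), and the bar at (345,432) with the offcut touching its right side. I'll go lower to read the thicknesses.

>>> {"api": "apply_moves", "payload": {"steps": [-0.25, 0, 0.9, 0, 0, 0, 100, -0.25, 0, 0.9, 0, 0, 0, 100, -0.25, 0, 0.9, 0, 0, 0, 100, -0.25, 0, 0.9, 0, 0, 0, 100, -0.25, 0, 0.9, 0, 0, 0, 100, -0.25, 0, 0.9, 0, 0, 0, 100, -0.25, 0, 0.9, 0, 0, 0, 100, -0.25, 0, 0.9, 0, 0, 0, 100, -0.25, 0, 0.9, 0, 0, 0, 100, -0.25, 0, 0.9, 0, 0, 0, 100, 0, 0, 0, 0, 0, 0, 100]}}

```text
t: 3.1
tool_pos: [0.4501, 0.1782, 0.0835]
orientation: [-0.001, -3.133, 0.004]
force: [-1.0, 0.4, 0.0]
opening: 0.0931
gripper_force: 0.0
```

Run:
```python
from h import *
s=robot.read_state();print(s['tool_pos'],s['orientation'],s['t'])
a=snap('wrist','w1');cv2.imwrite('pics/w1b.png',cv2.resize(a[:,:,::-1],None,fx=1.4,fy=1.4))
import pickle; pickle.dump(eyes.calibration('wrist'),open('w1.pkl','wb'))
for r in eyes.place_of('wrist','packer')[:7]: print(np.round(r['xy'],1),round(r['conf'],2),ray('wrist',r['xy'],0.0).round(3))
```

```text
[0.45007455 0.1781926  0.08348886] [-1.20153791e-03 -3.13321851e+00  3.91282235e-03] 3.1
[400.3 177.2] 0.81 [0.437 0.273 0.   ]
[ 39.1 185. ] 0.74 [ 0.444 -0.011  0.   ]
[174.9 173.4] 0.71 [0.434 0.097 0.   ]
```

View pics/w1b.png

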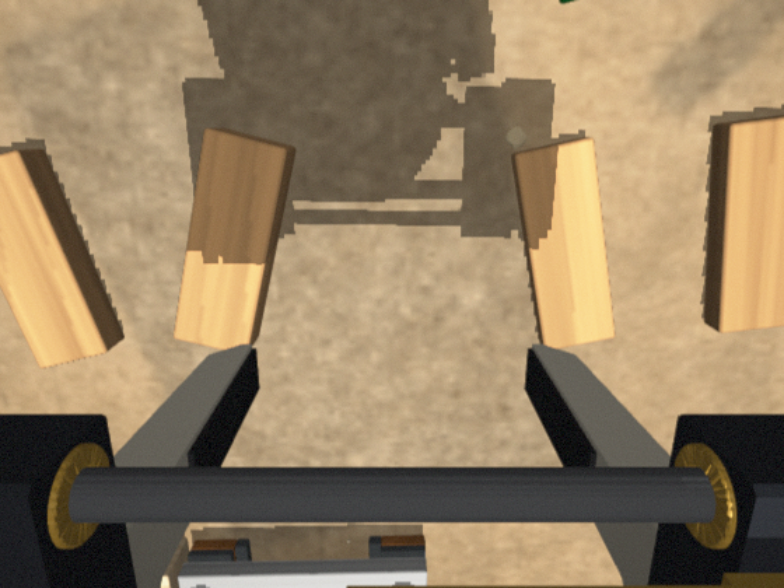

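The close view shows the packers' sides: thick dark side strips on the outer two, at (70,250) and (718,225), and a thin strip on the one at (530,250). I'll fit box models to the edges.

```bash
cat > fit.py <<'E'
from h import *
from scipy.ndimage import map_coordinates
from scipy.optimize import minimize
def P(k,X):
    K,R,t=map(np.array,(k['K'],k['R'],k['t'])); p=(X@R.T+t)@K.T; return p[:,:2]/p[:,2:]
def prep(im,sig=1.0):
    L=[cv2.GaussianBlur(im[:,:,i].astype(float),(0,0),sig) for i in range(3)]
    return [np.array([cv2.Sobel(l,-1,1,0),cv2.Sobel(l,-1,0,1)]) for l in L]
def score(G,k,x,y,a,h,rowmax=250,l=.11,w=.04):
    c,s=np.cos(a),np.sin(a); C=-np.array(k['R']).T@k['t']
    Rz=np.array([[c,-s],[s,c]]); cor=np.array([[l,w],[l,-w],[-l,-w],[-l,w]])/2@Rz.T+[x,y]
    tot=0;n=0;f=np.linspace(.03,.97,60)[:,None]
    for i in range(4):
        p,q=cor[i],cor[(i+1)%4]; e=q-p; nrm=np.array([-e[1],e[0]]); nrm=nrm*np.sign(nrm@((p+q)/2-[x,y]))
        vis=nrm@(C[:2]-(p+q)/2)>0
        for z in ([h,0.] if vis else [h]):
            X=np.c_[p+f*e,np.full(60,z)]; uv=P(k,X); d=np.gradient(uv,axis=0); d/=np.linalg.norm(d,axis=1)[:,None]
            ok=(uv[:,0]>2)&(uv[:,0]<557)&(uv[:,1]>2)&(uv[:,1]<rowmax)
            g=0
            for Gi in G:
                gx=map_coordinates(Gi[0],uv.T[::-1],order=1,mode='nearest');gy=map_coordinates(Gi[1],uv.T[::-1],order=1,mode='nearest')
                g=g+np.abs(-gx*d[:,1]+gy*d[:,0])
            g=np.minimum(g,250); tot+=(g*ok).sum(); n+=ok.sum()
    return tot/max(n,1)
def fit(G,k,x,y,a,hs=(.012,.017,.022,.027,.032),rowmax=250,**kw):
    out=[]
    for h in hs:
        best=(0,)
        for dx in np.arange(-.012,.0121,.004):
          for dy in np.arange(-.012,.0121,.004):
            for da in np.radians([-9,-6,-3,0,3,6,9]):
              v=score(G,k,x+dx,y+dy,a+da,h,rowmax,**kw)
              if v>best[0]: best=(v,x+dx,y+dy,a+da)
        r=minimize(lambda q:-score(G,k,q[0]/100,q[1]/100,q[2]/10,h,rowmax,**kw),[best[1]*100,best[2]*100,best[3]*10],method='Nelder-Mead',options=dict(initial_simplex=np.array([best[1]*100,best[2]*100,best[3]*10])+np.array([[0,0,0],[.2,0,0],[0,.2,0],[0,0,.3]])))
        out.append((h,round(-r.fun,1),round(r.x[0]/100,4),round(r.x[1]/100,4),round(np.degrees(r.x[2]/10),1)))
    return out
E
python3 - <<'E'
from fit import *
import pickle
k=pickle.load(open('w1.pkl','rb')); im=cv2.imread('pics/w1.png'); G=prep(im)
for x,y,a in [(.443,-.011,18),(.435,.097,-15),(.437,.27,9),(.43,.365,1)]:
    for o in fit(G,k,x,y,np.radians(a)): print(o)
    print()
E
```

```text
(0.012, np.float64(139.4), np.float64(0.4433), np.float64(-0.0231), np.float64(15.3))
(0.017, np.float64(232.5), np.float64(0.4403), np.float64(-0.0111), np.float64(14.0))
(0.022, np.float64(238.6), np.float64(0.439), np.float64(-0.0088), np.float64(14.6))
(0.027, np.float64(194.4), np.float64(0.4393), np.float64(-0.0079), np.float64(14.1))
(0.032, np.float64(166.2), np.float64(0.4426), np.float64(-0.023), np.float64(14.7))

(0.012, np.float64(191.7), np.float64(0.4298), np.float64(0.0909), np.float64(-14.3))
(0.017, np.float64(164.9), np.float64(0.4302), np.float64(0.0929), np.float64(-13.5))
(0.022, np.float64(198.6), np.float64(0.4307), np.float64(0.0942), np.float64(-14.5))
(0.027, np.float64(139.5), np.float64(0.4275), np.float64(0.0907), np.float64(-14.9))
(0.032, np.float64(175.7), np.float64(0.4288), np.float64(0.0963), np.float64(-14.0))

(0.012, np.float64(199.7), np.float64(0.4336), np.float64(0.2715), np.float64(12.1))
(0.017, np.float64(155.5), np.float64(0.4329), np.float64(0.2696), np.float64(14.2))
(0.022, np.float64(141.5), np.float64(0.4288), np.float64(0.27), np.float64(12.2))
(0.027, np.float64(144.9), np.float64(0.4338), np.float64(0.2658), np.float64(12.0))
(0.032, np.float64(115.4), np.float64(0.433), np.float64(0.2707), np.float64(8.3))

(0.012, np.float64(218.5), np.float64(0.4231), np.float64(0.3723), np.float64(7.1))
(0.017, np.float64(223.2), np.float64(0.4216), np.float64(0.37), np.float64(6.7))
(0.022, np.float64(202.7), np.float64(0.4219), np.float64(0.3692), np.float64(7.4))
(0.027, np.float64(150.5), np.float64(0.4218), np.float64(0.3701), np.float64(7.3))
(0.032, np.float64(162.3), np.float64(0.4215), np.float64(0.3721), np.float64(7.2))
```

>>> {"api": "apply_moves", "payload": {"steps": [0, -0.9, -0.15, 0, 0, 0, 100, 0, -0.9, -0.15, 0, 0, 0, 100, 0, -0.9, -0.15, 0, 0, 0, 100, 0, -0.9, -0.15, 0, 0, 0, 100, 0, -0.9, -0.15, 0, 0, 0, 100, 0, -0.9, -0.15, 0, 0, 0, 100, 0, -0.9, -0.15, 0, 0, 0, 100, 0, -0.9, -0.15, 0, 0, 0, 100, 0, -0.9, -0.15, 0, 0, 0, 100, 0, -0.9, -0.15, 0, 0, 0, 100, 0, 0, 0, 0, 0, 0, 100]}}

```text
t: 4.12
tool_pos: [0.4551, -0.0951, 0.1386]
orientation: [0.005, 3.136, -0.006]
force: [0.1, 1.3, 0.9]
opening: 0.0926
gripper_force: 0.0
```

Run:
```python
from fit import *
a=snap('wrist','w2');k=eyes.calibration('wrist');cv2.imwrite('pics/w2b.png',cv2.resize(a[:,:,::-1],None,fx=1.4,fy=1.4))
G=prep(a)
for x,y,an in [(.439,-.009,14.5),(.431,.094,-14.5)]:
    for o in fit(G,k,x,y,np.radians(an)): print(*o)
    print()
for n in ['drawer_handle','drawer_floor']:
  for r in eyes.place_of('wrist',n)[:2]: print(n,np.round(r['xy'],1),round(r['conf'],2),ray('wrist',r['xy'],0.04).round(3))
print(robot.read_state()['tool_pos'])
```

```text
0.012 204.4 0.4392 -0.0026 14.0
0.017 202.0 0.4392 -0.0049 13.9
0.022 189.9 0.4377 -0.0063 13.9
0.027 163.9 0.4378 -0.007 14.1
0.032 146.9 0.4382 -0.0094 14.4

0.012 167.7 0.4294 0.1069 -13.8
0.017 152.2 0.4273 0.0964 -14.1
0.022 219.5 0.428 0.0995 -14.4
0.027 210.1 0.4267 0.0965 -14.3
0.032 187.5 0.4285 0.0936 -14.4

drawer_handle [  7.5 191.9] 0.97 [ 0.454 -0.314  0.04 ]
drawer_handle [496.1 152.8] 0.54 [0.423 0.079 0.04 ]
drawer_floor [ 68.  307.3] 0.79 [ 0.562 -0.281  0.04 ]
[ 0.45423841 -0.090655    0.13622938]
```

View pics/w2b.png

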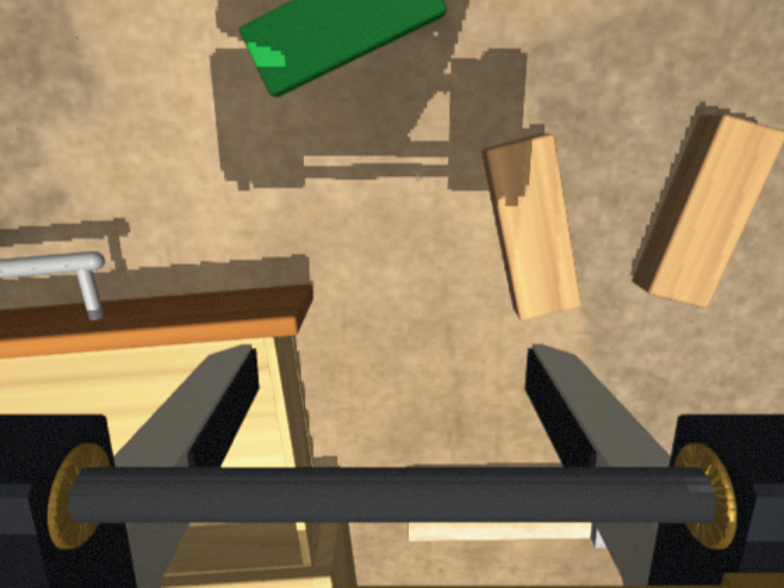

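The picture shows two packers, at (530,228) with a thin lit side and at (705,210) with a thick side, plus the drawer handle at (50,265). Both fits agree with thicknesses of 22 mm at y≈0, 27 mm at y≈0.095, 12 mm at y≈0.27 and 17 mm at y≈0.37. Next I'll look at the station from above.

>>> {"api": "apply_moves", "payload": {"steps": [-0.6, 0.7, -0.5, 0, 0, 0, 100, -0.6, 0.7, -0.5, 0, 0, 0, 100, -0.6, 0.7, -0.5, 0, 0, 0, 100, -0.6, 0.7, -0.5, 0, 0, 0, 100, -0.6, 0.7, 0, 0, 0, 0, 100, -0.6, 0.7, 0, 0, 0, 0, 100, -0.6, 0.7, 0, 0, 0, 0, 100, -0.6, 0.7, 0, 0, 0, 0, 100, -0.6, 0.7, 0, 0, 0, 0, 100, -0.6, 0.7, 0, 0, 0, 0, 100, 0, 0, 0, 0, 0, 0, 100, 0, 0, 0, 0, 0, 0, 100]}}

```text
t: 5.27
tool_pos: [0.633, 0.1222, 0.1941]
orientation: [0.006, -3.14, -0.0]
force: [0.2, 0.2, 1.3]
opening: 0.0929
gripper_force: 0.0
```

Run:
```python
from fit import *
a=snap('wrist','w3');k=eyes.calibration('wrist')
G=prep(a);print(robot.read_state()['tool_pos'])
for r in eyes.place_of('wrist','station')[:2]: print(np.round(r['xy'],1),round(r['conf'],2),ray('wrist',r['xy'],0.0).round(4))
for z in (.03,.035,.04,.044):
  print(*fit(G,k,.645,.12,0.,hs=(z,),rowmax=300,l=.04,w=.15)[0])
p=proj('wrist',[.63,.12,.03]).astype(int); print(p)
x0,y0=max(p[0]-130,0),max(p[1]-100,0)
cv2.imwrite('pics/w3b.png',cv2.resize(a[y0:y0+200,x0:x0+260,::-1],None,fx=3,fy=3,interpolation=cv2.INTER_CUBIC));print(x0,y0)
```

```text
[0.63281545 0.12098099 0.1943538 ]
[279.4 178.9] 0.75 [0.6451 0.1199 0.    ]
0.03 225.0 0.646 0.1232 1.2
0.035 219.7 0.6453 0.1229 1.8
0.04 189.6 0.6418 0.1211 -2.1
0.044 195.9 0.6415 0.1203 0.6
[279 171]
149 71
```

View pics/w3b.png

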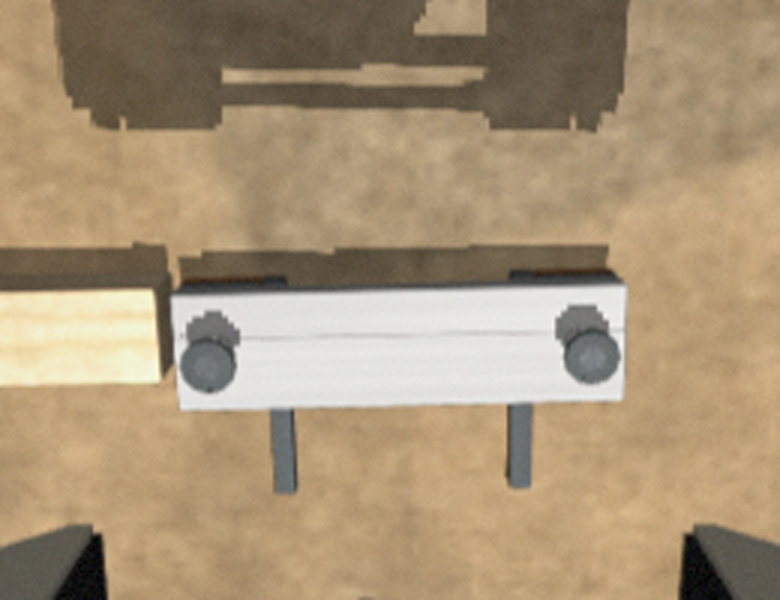

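The crop shows the bar at (400,345), turned by about 1°. Its two strips stick out behind it at (283,450) and (520,445), and the offcut is 5 mm to its right. Now I'll fetch the 22 mm packer.

>>> {"api": "apply_moves", "payload": {"steps": [0.73, -0.45, 0, 0, 0, 0, 100, 0.73, -0.45, 0, 0, 0, 0, 100, 0.73, -0.45, 0.3, 0, 0, 0, 100, 0.73, -0.45, 0.3, 0, 0, 0, 100, 0.73, -0.45, 0.3, 0, 0, 0, 100, 0.73, -0.45, 0.3, 0, 0, 0, 100, 0.73, -0.45, 0.3, 0, 0, 0, 100, 0.73, -0.45, 0.3, 0, 0, 0, 100, 0.73, -0.45, 0.3, 0, 0, 0, 100, 0.73, -0.42, 0.3, 0, 0, 0, 100]}}

```text
t: 6.2
tool_pos: [0.4129, -0.0158, 0.1222]
orientation: [0.001, 3.141, -0.001]
force: [0.4, -1.2, 0.5]
opening: 0.0934
gripper_force: 0.0
```

>>> {"api": "apply_moves", "payload": {"steps": [0, 0, 0.3, 0, 0, -0.8, 100, 0, 0, 0.3, 0, 0, -0.8, 100, 0, 0, 0, 0, 0, -0.73, 100, 0, 0, 0, 0, 0, 0, 100, 0, 0, 0, 0, 0, 0, 100]}}

```text
t: 6.62
tool_pos: [0.4142, -0.0152, 0.1049]
orientation: [-0.378, 3.118, -0.001]
force: [1.1, -0.6, -0.9]
opening: 0.0929
gripper_force: 0.0
```

Run:
```python
from fit import *
a=snap('wrist','w4');k=eyes.calibration('wrist');s=robot.read_state();print(s['tool_pos'],s['force'])
G=prep(a)
for o in fit(G,k,.438,-.007,np.radians(14),hs=(.017,.022,.027)):print(*o)
plan([.414,-.013,.004],14)
```

```text
[ 0.41450736 -0.01512654  0.10501763] [-0.16767783  0.71431113  0.4439762 ]
0.017 231.3 0.4308 -0.0112 13.9
0.022 230.8 0.4302 -0.011 14.1
0.027 215.2 0.4297 -0.011 14.4
shift units [-0.    0.07  3.37] turn units az -0.03 yaw0 13.8
```

>>> {"api": "apply_moves", "payload": {"steps": [0, 0, 0.84, 0, 0, 0, 100, 0, 0, 0.84, 0, 0, 0, 100, 0, 0, 0.84, 0, 0, 0, 100, 0, 0, 0.83, 0, 0, 0, 100, 0, 0, 0, 0, 0, 0, 35, 0, 0, 0, 0, 0, 0, 20, 0, 0, 0, 0, 0, 0, 20, 0, 0, 0, 0, 0, 0, 20, 0, 0, 0, 0, 0, 0, 20, 0, 0, 0, 0, 0, 0, 20], "grip_force": 25}}

```text
t: 7.5
tool_pos: [0.4157, -0.0151, 0.0054]
orientation: [-0.382, 3.116, -0.001]
force: [0.3, 0.4, -0.2]
opening: 0.0578
gripper_force: 0.0
```

>>> {"api": "apply_moves", "payload": {"steps": [0, 0, -0.5, 0, 0, 0, 20, 0, 0, -0.5, 0, 0, 0, 20, 0, 0, -0.6, 0, 0, 0.75, 20, 0, 0, 0, 0, 0, 0.75, 20, 0, 0, 0, 0, 0, 0.6, 20, 0, 0, 0, 0, 0, 0, 20, 0, 0, 0, 0, 0, 0, 20]}}

```text
t: 8.08
tool_pos: [0.4147, -0.015, 0.0524]
orientation: [-0.041, 3.141, -0.0]
force: [0.5, -0.4, 0.1]
opening: 0.0188
gripper_force: 0.0
```

Run:
```python
from fit import *
s=robot.read_state();print(s['tool_pos'],s['force'],s['opening'])
a=snap('wrist','w5');k=eyes.calibration('wrist')
a4=cv2.imread('pics/w3.png')
cv2.imwrite('pics/w5b.png',cv2.resize(a[:,:,::-1],None,fx=1.4,fy=1.4))
plan([.53,.121,.02],1.2)
```

```text
[ 0.41474328 -0.01498514  0.05241242] [ 0.47403519 -0.35261493  0.11917972] 0.01877005484533641
shift units [-3.97  4.43  1.07] turn units az 0.05 yaw0 1.5
```

View pics/w5b.png

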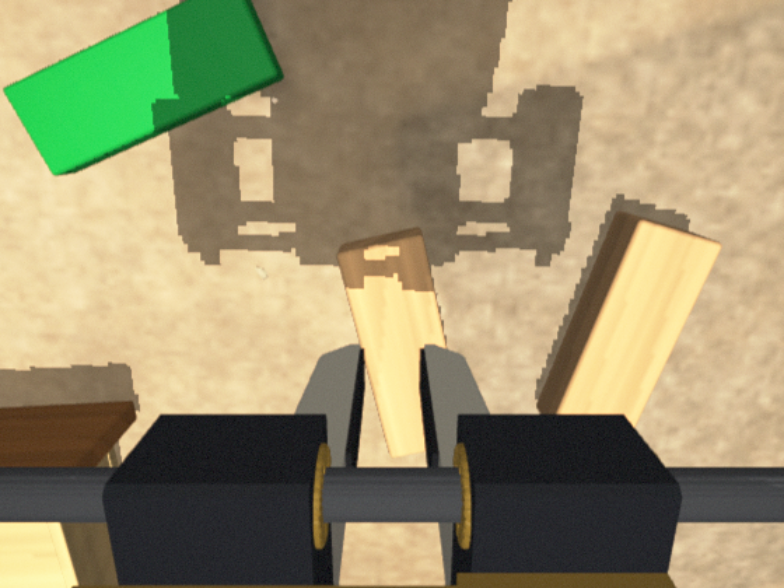

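The grip came too early: the fingers are slow and the packer still lies there undisturbed at (395,340). I'll reopen, go back and allow more closing time.

>>> {"api": "apply_moves", "payload": {"steps": [0, 0, 0, 0, 0, -0.75, 65, 0, 0, 0, 0, 0, -0.75, 65, 0, 0, 0, 0, 0, -0.6, 65, 0, 0, 0, 0, 0, 0, 65, 0, 0, 0, 0, 0, 0, 65, 0, 0, 0, 0, 0, 0, 65, 0, 0, 0, 0, 0, 0, 65, 0, 0, 0, 0, 0, 0, 65, 0, 0, 0.8, 0, 0, 0, 65, 0, 0, 0.8, 0, 0, 0, 65, 0, 0, 0, 0, 0, 0, 65]}}

```text
t: 9.05
tool_pos: [0.4109, -0.0144, -0.0]
orientation: [0.381, -3.112, -0.003]
force: [-1.5, -0.6, -1.3]
opening: 0.0605
gripper_force: 0.0
```

>>> {"api": "apply_moves", "payload": {"steps": [0, 0, 0, 0, 0, 0, 20, 0, 0, 0, 0, 0, 0, 20, 0, 0, 0, 0, 0, 0, 20, 0, 0, 0, 0, 0, 0, 20, 0, 0, 0, 0, 0, 0, 20, 0, 0, 0, 0, 0, 0, 20, 0, 0, 0, 0, 0, 0, 20, 0, 0, 0, 0, 0, 0, 20]}}

```text
t: 9.72
tool_pos: [0.4146, -0.015, 0.0041]
orientation: [-0.383, 3.118, -0.0]
force: [-0.1, -0.7, 0.2]
opening: 0.0191
gripper_force: 0.0
```

Run:
```python
from fit import *
s=robot.read_state();print(s['tool_pos'],s['force'],s['opening'],s['gripper_force'])
a=snap('wrist','w6')
cv2.imwrite('pics/w6b.png',cv2.resize(a[:,:,::-1],None,fx=1.4,fy=1.4))
```

```text
[ 0.41459301 -0.01499028  0.00414775] [-0.08985705 -0.68803455  0.23209158] 0.019070958522113303 0.0
```

View pics/w6b.png

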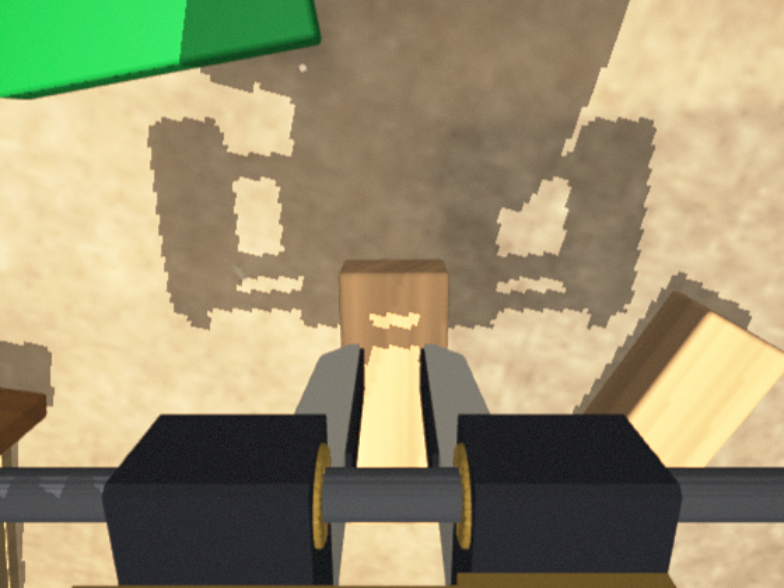

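The fingers show as 19 mm apart over a 40 mm wide packer, with no grip force. To settle it, I'll go up and probe down gently to see where they really touch.

>>> {"api": "apply_moves", "payload": {"steps": [0, 0, -0.8, 0, 0, 0, 20, 0, 0, -0.4, 0, 0, 0, 20, 0, 0, 0, 0, 0, 0, 20, 0, 0, 0, 0, 0, 0, 20]}}

```text
t: 10.1
tool_pos: [0.4152, -0.015, 0.0403]
orientation: [-0.382, 3.117, -0.001]
force: [0.3, -0.2, -1.0]
opening: 0.0188
gripper_force: 0.0
```

>>> {"api": "apply_moves", "payload": {"steps": [0, 0, 0.15, 0, 0, 0, 20, 0, 0, 0.15, 0, 0, 0, 20, 0, 0, 0.1, 0, 0, 0, 20, 0, 0, 0, 0, 0, 0, 20]}}

```text
t: 10.43
tool_pos: [0.4129, -0.0147, 0.026]
orientation: [0.382, -3.115, -0.001]
force: [-0.3, 0.3, 0.4]
opening: 0.0188
gripper_force: 0.0
```

>>> {"api": "apply_moves", "payload": {"steps": [0, 0, 0.1, 0, 0, 0, 20, 0, 0, 0, 0, 0, 0, 20]}}

```text
t: 10.6
tool_pos: [0.4139, -0.0148, 0.0241]
orientation: [0.382, -3.117, -0.001]
force: [0.5, -0.2, 1.1]
opening: 0.0186
gripper_force: 0.0
```

>>> {"api": "apply_moves", "payload": {"steps": [0, 0, 0.1, 0, 0, 0, 20, 0, 0, 0, 0, 0, 0, 20]}}

```text
t: 10.77
tool_pos: [0.4142, -0.0149, 0.0215]
orientation: [0.383, -3.118, -0.0]
force: [-0.2, -0.6, -0.2]
opening: 0.0188
gripper_force: 0.0
```

>>> {"api": "apply_moves", "payload": {"steps": [0, 0, 0.2, 0, 0, 0, 20, 0, 0, 0.2, 0, 0, 0, 20, 0, 0, 0.15, 0, 0, 0, 20, 0, 0, 0, 0, 0, 0, 20]}}

```text
t: 11.1
tool_pos: [0.4133, -0.0148, 0.004]
orientation: [0.382, -3.116, -0.001]
force: [-0.3, 0.3, 0.3]
opening: 0.019
gripper_force: 0.0
```

>>> {"api": "apply_moves", "payload": {"steps": [0, 0, 0.1, 0, 0, 0, 20, 0, 0, 0, 0, 0, 0, 20]}}

```text
t: 11.27
tool_pos: [0.4141, -0.0149, 0.0019]
orientation: [0.382, -3.118, -0.0]
force: [-0.3, -0.8, 0.6]
opening: 0.0185
gripper_force: 0.0
```

>>> {"api": "apply_moves", "payload": {"steps": [0, 0, 0.05, 0, 0, 0, 20, 0, 0, 0, 0, 0, 0, 20, 0, 0, 0, 0, 0, 0, 20]}}

```text
t: 11.52
tool_pos: [0.4145, -0.015, 0.001]
orientation: [-0.383, 3.118, -0.0]
force: [0.6, -0.3, -1.3]
opening: 0.0186
gripper_force: 0.0
```

Run:
```python
from fit import *
a=eyes.read_camera('scene'); p=robot.read_state()['tool_pos']; u=proj('scene',p); print(u, proj('scene',[p[0],p[1],p[2]+.03]))
c=u.astype(int); x0,y0=c[0]-60,c[1]-70
im=cv2.resize(a[y0:y0+120,x0:x0+150,::-1],None,fx=5,fy=5,interpolation=cv2.INTER_CUBIC)
cv2.drawMarker(im,tuple(((u-[x0,y0])*5).astype(int).tolist()),(0,0,255),0,15,2)
cv2.imwrite('pics/s2.png',im)
```

```text
[269.93440204 253.82910071] [269.66220375 244.59720804]
```

View pics/s2.png

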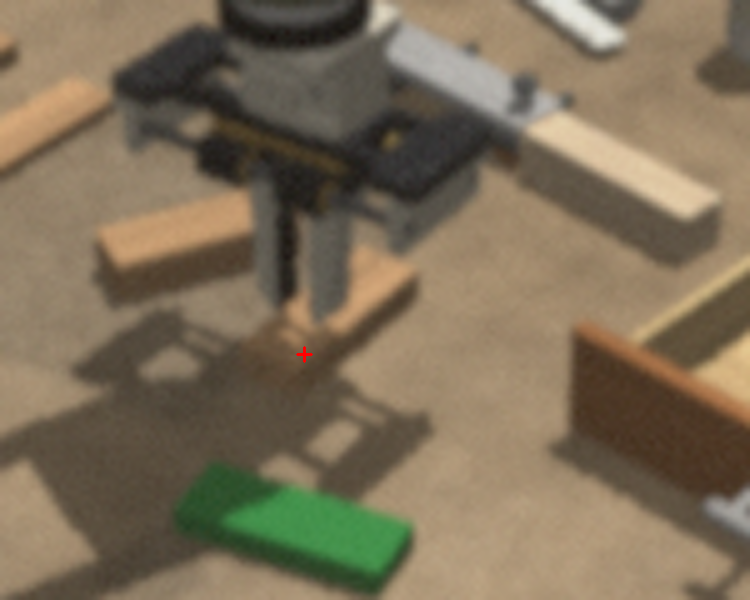

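The scene crop shows the fingertips at about (310,310), some 9 px (about 30 mm) above the reported TCP mark at (304,355). So the real tips are about 3 cm higher than reported. I'll probe down onto the packer top to calibrate this.

>>> {"api": "apply_moves", "payload": {"steps": [0, 0, 0.07, 0, 0, 0, 20, 0, 0, 0.07, 0, 0, 0, 20, 0, 0, 0, 0, 0, 0, 20]}}

```text
t: 11.82
tool_pos: [0.4141, -0.0149, -0.0037]
orientation: [0.383, -3.118, -0.0]
force: [0.3, 0.3, 0.8]
opening: 0.0186
gripper_force: 0.0
```

>>> {"api": "apply_moves", "payload": {"steps": [0, 0, 0.07, 0, 0, 0, 20, 0, 0, 0, 0, 0, 0, 20, 0, 0, 0, 0, 0, 0, 20]}}

```text
t: 12.07
tool_pos: [0.4143, -0.0149, -0.0055]
orientation: [0.383, -3.118, -0.0]
force: [-0.6, 0.6, 0.3]
opening: 0.0184
gripper_force: 0.0
```

>>> {"api": "apply_moves", "payload": {"steps": [0, 0, 0.05, 0, 0, 0, 20, 0, 0, 0, 0, 0, 0, 20, 0, 0, 0, 0, 0, 0, 20]}}

```text
t: 12.32
tool_pos: [0.4144, -0.0149, -0.0069]
orientation: [0.383, -3.118, -0.0]
force: [-0.1, 0.2, 0.3]
opening: 0.0187
gripper_force: 0.0
```

>>> {"api": "apply_moves", "payload": {"steps": [0, 0, 0.05, 0, 0, 0, 20, 0, 0, 0, 0, 0, 0, 20, 0, 0, 0, 0, 0, 0, 20]}}

```text
t: 12.57
tool_pos: [0.4143, -0.0149, -0.0085]
orientation: [0.383, -3.118, -0.0]
force: [-0.8, -0.2, 0.1]
opening: 0.0188
gripper_force: 0.0
```

>>> {"api": "apply_moves", "payload": {"steps": [0, 0, 0.05, 0, 0, 0, 20, 0, 0, 0, 0, 0, 0, 20, 0, 0, 0, 0, 0, 0, 20]}}

```text
t: 12.82
tool_pos: [0.4147, -0.015, -0.0097]
orientation: [-0.383, 3.118, -0.0]
force: [-0.4, -0.3, 2.9]
opening: 0.0187
gripper_force: 0.9
```

>>> {"api": "apply_moves", "payload": {"steps": [0, 0, 0.05, 0, 0, 0, 20, 0, 0, 0, 0, 0, 0, 20, 0, 0, 0, 0, 0, 0, 20]}}

```text
t: 13.07
tool_pos: [0.4147, -0.015, -0.0098]
orientation: [0.383, -3.118, 0.0]
force: [-9.6, 2.0, 21.5]
opening: 0.0189
gripper_force: 10.6
```

>>> {"api": "apply_moves", "payload": {"steps": [0, 0, -0.5, 0, 0, 0, 65, 0, 0, -0.5, 0, 0, 0, 65, 0, 0, 0, 0, 0, 0, 65, 0, 0, 0, 0, 0, 0, 65, 0, 0, 0, 0, 0, 0, 65, 0, 0, 0, 0, 0, 0, 65, 0, 0, 0, 0, 0, 0, 65, 0, 0, 0, 0, 0, 0, 65, 0, 0, 0, 0, 0, 0, 65, 0, 0, 0, 0, 0, 0, 65]}}

```text
t: 13.9
tool_pos: [0.4142, -0.0149, 0.0184]
orientation: [0.383, -3.118, -0.0]
force: [-0.4, -0.4, 0.5]
opening: 0.0608
gripper_force: 0.0
```

>>> {"api": "apply_moves", "payload": {"steps": [0, 0, 0.5, 0, 0, 0, 65, 0, 0, 0.5, 0, 0, 0, 65, 0, 0, 0.4, 0, 0, 0, 65, 0, 0, 0, 0, 0, 0, 65, 0, 0, 0, 0, 0, 0, 65]}}

```text
t: 14.32
tool_pos: [0.4136, -0.0148, -0.0238]
orientation: [0.382, -3.116, -0.001]
force: [-0.3, -0.5, 0.5]
opening: 0.0603
gripper_force: 0.0
```

>>> {"api": "apply_moves", "payload": {"steps": [0, 0, 0.05, 0, 0, 0, 65, 0, 0, 0, 0, 0, 0, 65, 0, 0, 0, 0, 0, 0, 65]}}

```text
t: 14.57
tool_pos: [0.4152, -0.0151, -0.0241]
orientation: [-0.383, 3.117, -0.001]
force: [-0.1, 0.1, -0.7]
opening: 0.0606
gripper_force: 0.0
```

>>> {"api": "apply_moves", "payload": {"steps": [0, 0, 0.05, 0, 0, 0, 65, 0, 0, 0, 0, 0, 0, 65, 0, 0, 0, 0, 0, 0, 65]}}

```text
t: 14.82
tool_pos: [0.4146, -0.0149, -0.0262]
orientation: [-0.383, 3.118, -0.0]
force: [0.8, -0.2, 0.8]
opening: 0.0605
gripper_force: 0.0
```

>>> {"api": "apply_moves", "payload": {"steps": [0, 0, 0.05, 0, 0, 0, 65, 0, 0, 0, 0, 0, 0, 65, 0, 0, 0, 0, 0, 0, 65]}}

```text
t: 15.07
tool_pos: [0.4143, -0.0149, -0.028]
orientation: [0.383, -3.118, -0.0]
force: [0.1, 0.4, -0.8]
opening: 0.0603
gripper_force: 0.0
```

>>> {"api": "apply_moves", "payload": {"steps": [0, 0, 0.05, 0, 0, 0, 65, 0, 0, 0, 0, 0, 0, 65, 0, 0, 0, 0, 0, 0, 65]}}

```text
t: 15.32
tool_pos: [0.4143, -0.0149, -0.0295]
orientation: [0.383, -3.118, -0.0]
force: [0.3, -0.4, 0.5]
opening: 0.0603
gripper_force: 0.0
```

>>> {"api": "apply_moves", "payload": {"steps": [0, 0, 0.05, 0, 0, 0, 65, 0, 0, 0, 0, 0, 0, 65, 0, 0, 0, 0, 0, 0, 65]}}

```text
t: 15.57
tool_pos: [0.4143, -0.0149, -0.031]
orientation: [0.383, -3.118, -0.0]
force: [0.7, 0.7, 0.2]
opening: 0.0606
gripper_force: 0.0
```

>>> {"api": "apply_moves", "payload": {"steps": [0, 0, 0.05, 0, 0, 0, 65, 0, 0, 0, 0, 0, 0, 65, 0, 0, 0, 0, 0, 0, 65]}}

```text
t: 15.82
tool_pos: [0.4147, -0.015, -0.0318]
orientation: [-0.383, 3.118, -0.0]
force: [-3.1, -0.5, 9.7]
opening: 0.0604
gripper_force: 4.3
```

The table is at a reported z of -0.0316 and the packer top at -0.0096, so it is the 22 mm packer and the tip offset is 31.6 mm. Now I'll grasp it.

>>> {"api": "apply_moves", "payload": {"steps": [0, 0, -0.15, 0, 0, 0, 20, 0, 0, 0, 0, 0, 0, 20, 0, 0, 0, 0, 0, 0, 20, 0, 0, 0, 0, 0, 0, 20, 0, 0, 0, 0, 0, 0, 20, 0, 0, 0, 0, 0, 0, 20, 0, 0, 0, 0, 0, 0, 20], "grip_force": 30}}

```text
t: 16.4
tool_pos: [0.4145, -0.0149, -0.0278]
orientation: [-0.383, 3.118, 0.0]
force: [-0.5, 1.1, 2.2]
opening: 0.0401
gripper_force: 30.0
```

>>> {"api": "apply_moves", "payload": {"steps": [0, 0, -0.7, 0, 0, 0, 20, 0, 0, -0.8, 0, 0, 0.75, 20, 0, 0, 0, 0, 0, 0.75, 20, 0, 0, 0, 0, 0, 0.6, 20, 0, 0, 0, 0, 0, 0, 20, 0, 0, 0, 0, 0, 0, 20, 0, 0, 0, 0, 0, 0, 20]}}

```text
t: 16.98
tool_pos: [0.4138, -0.0149, 0.0165]
orientation: [0.042, -3.14, -0.0]
force: [1.2, -0.2, -1.4]
opening: 0.04
gripper_force: 30.0
```

Run:
```python
from fit import *
s=robot.read_state();print(s['tool_pos'],s['force'],s['opening'])
a=snap('wrist','w7');k=eyes.calibration('wrist');G=prep(a)
D=.0316
zb=s['tool_pos'][2]+D-.003
# fit held packer: lift plane -> use shifted camera
k2=dict(k); k2['t']=np.array(k['t'])+np.array(k['R'])@[0,0,zb]
print(*fit(G,k2,s['tool_pos'][0]+.02,s['tool_pos'][1],np.radians(1.2),hs=(.022,),rowmax=245)[0])
# station from w3 via strips
plan([.645-.125,.122,-.028+.006],1.2)
```

```text
[ 0.41379519 -0.01486581  0.0165008 ] [ 1.20845971 -0.17328049 -1.40505181] 0.03997698971582429
0.022 206.7 0.4383 -0.014 2.5
shift units [-3.66  4.47  1.28] turn units az 0.05 yaw0 1.5
```

>>> {"api": "apply_moves", "payload": {"steps": [-0.46, 0.56, 0, 0, 0, 0, 20, -0.46, 0.56, 0, 0, 0, 0, 20, -0.46, 0.56, 0, 0, 0, 0, 20, -0.46, 0.56, 0, 0, 0, 0, 20, -0.46, 0.56, 0, 0, 0, 0, 20, -0.46, 0.56, 0, 0, 0, 0, 20, -0.46, 0.56, 0, 0, 0, 0, 20, -0.46, 0.56, 0, 0, 0, 0, 20, 0, 0, 0.5, 0, 0, 0, 20, 0, 0, 0.5, 0, 0, 0, 20, 0, 0, 0.4, 0, 0, 0, 20, 0, 0, 0, 0, 0, 0, 20]}}

```text
t: 18.03
tool_pos: [0.5198, 0.122, -0.0275]
orientation: [0.04, -3.138, 0.0]
force: [-0.1, -0.4, -1.1]
opening: 0.0396
gripper_force: 30.0
```

Run:
```python
from fit import *
s=robot.read_state();print(s['tool_pos'],s['force'],s['opening'])
a=snap('wrist','w8');k=eyes.calibration('wrist')
cv2.imwrite('pics/w8b.png',cv2.resize(a[:,:,::-1],None,fx=1.4,fy=1.4))
K3=cv2.imread('pics/w3.png')
for uv in ([340,420],[400,420]): print(ray('wrist',np.array(uv)/1.4,.03))
b=eyes.read_camera('top')
u=proj('top',[.62,.12,.02]).astype(int);print(u)
cv2.imwrite('pics/t8.png',cv2.resize(b[u[1]-35:u[1]+45,u[0]-60:u[0]+60,::-1],None,fx=6,fy=6,interpolation=cv2.INTER_CUBIC))
```

```text
[ 0.51979305  0.1219673  -0.02749753] [-0.13811687 -0.35150577 -1.1094551 ] 0.03961224712919954
[0.52585543 0.10605416 0.03      ]
[0.52538693 0.12444698 0.03      ]
[272 182]
```

View pics/w8b.png

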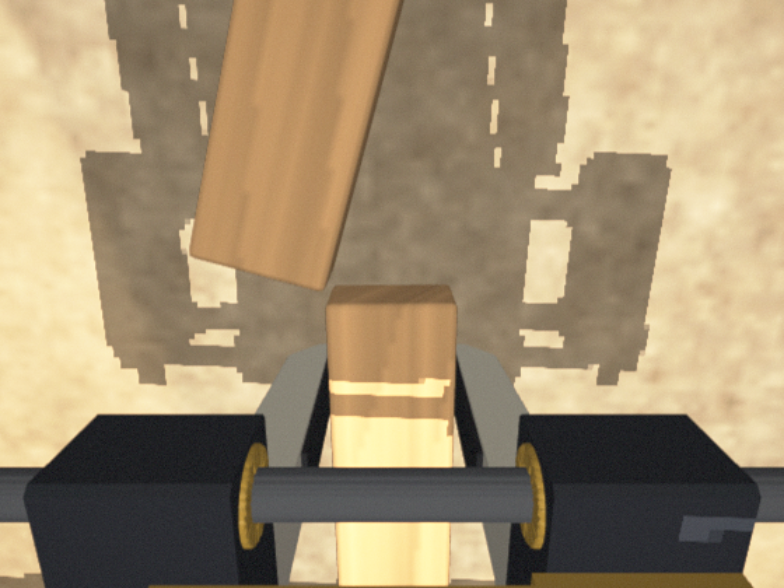

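The wrist picture shows the packer held straight between the fingers, its end at (392,295), clear of the thick packer behind. Now I'll try it under the bar.

>>> {"api": "apply_moves", "payload": {"steps": [-0.3, 0, 0, 0, 0, 0, 20, -0.3, 0, 0, 0, 0, 0, 20, -0.2, 0, 0, 0, 0, 0, 20, 0, 0, 0, 0, 0, 0, 20]}}

```text
t: 18.47
tool_pos: [0.546, 0.1225, -0.0246]
orientation: [0.038, -3.14, -0.0]
force: [-0.0, -0.1, -1.2]
opening: 0.0397
gripper_force: 30.0
```

>>> {"api": "apply_moves", "payload": {"steps": [-0.1, 0, 0, 0, 0, 0, 20, -0.1, 0, 0, 0, 0, 0, 20, 0, 0, 0, 0, 0, 0, 20]}}

```text
t: 18.72
tool_pos: [0.547, 0.1225, -0.0268]
orientation: [0.038, -3.132, 0.001]
force: [-14.8, -0.9, 0.9]
opening: 0.0398
gripper_force: 30.0
```

>>> {"api": "apply_moves", "payload": {"steps": [-0.1, 0, 0, 0, 0, 0, 20, -0.1, 0, 0, 0, 0, 0, 20, 0, 0, 0, 0, 0, 0, 20]}}

```text
t: 18.97
tool_pos: [0.5491, 0.1225, -0.0277]
orientation: [0.039, -3.124, 0.002]
force: [-29.5, -1.2, 10.9]
opening: 0.0395
gripper_force: 30.0
```

>>> {"api": "apply_moves", "payload": {"steps": [-0.1, 0, 0, 0, 0, 0, 20, -0.1, 0, 0, 0, 0, 0, 20, 0, 0, 0, 0, 0, 0, 20]}}

```text
t: 19.22
tool_pos: [0.553, 0.1226, -0.0284]
orientation: [0.039, -3.12, 0.002]
force: [-35.7, -1.5, 14.1]
opening: 0.0402
gripper_force: 30.0
```

The 22 mm packer is stopped dead at the bar's face: 15, then 30, then 36 N at about x=0.625. So the 17 mm packer_b must be the fitting one. I'll take this one to the drawer.

>>> {"api": "apply_moves", "payload": {"steps": [0.4, 0, 0, 0, 0, 0, 20, 0.5, 0, 0, 0, 0, 0, 20, 0.5, 0, 0, 0, 0, 0, 20, 0, 0, -0.75, 0, 0, 0, 20, 0, 0, -0.75, 0, 0, 0, 20, 0, 0, -0.75, 0, 0, 0, 20, 0, 0, -0.75, 0, 0, -0.57, 20, 0, 0, 0, 0, 0, 0, 20, 0, 0, 0, 0, 0, 0, 20]}}

```text
t: 19.97
tool_pos: [0.5237, 0.1222, 0.0672]
orientation: [-0.13, 3.134, 0.001]
force: [1.0, 0.3, -1.8]
opening: 0.0399
gripper_force: 30.0
```

Run:
```python
from fit import *
s=robot.read_state();print(s['tool_pos'],s['orientation'],s['opening'])
a=snap('wrist','w9');k=eyes.calibration('wrist');G=prep(a)
zb=s['tool_pos'][2]+.0316-.0038
k2=dict(k); k2['t']=np.array(k['t'])+np.array(k['R'])@[0,0,zb]
print(*fit(G,k2,s['tool_pos'][0]+.02,s['tool_pos'][1],np.radians(4.7),hs=(.022,),rowmax=245)[0])
plan([.540,-.221,.06],4.7)
eyes.read_camera('top')
for n in ['drawer_floor','drawer_handle','packer','station']:
    for r in eyes.place_of('top',n)[:6]:
        z={'drawer_floor':.01,'drawer_handle':.04}.get(n,0)
        print(n,round(r['conf'],2),ray('top',r['xy'],z).round(3))
```

```text
[0.52369532 0.12223308 0.06715583] [-1.29991929e-01  3.13410435e+00  5.65177353e-04] 0.03988716281462713
0.022 158.4 0.5394 0.1236 5.1
shift units [  0.35 -11.45   0.18] turn units az 0.0 yaw0 4.7
drawer_floor 0.63 [ 0.587 -0.309  0.01 ]
drawer_handle 0.97 [ 0.458 -0.321  0.04 ]
packer 0.93 [0.268 0.297 0.   ]
packer 0.78 [0.418 0.383 0.   ]
packer 0.68 [0.572 0.133 0.   ]
packer 0.66 [ 0.314 -0.125  0.   ]
packer 0.51 [0.427 0.092 0.   ]
```

>>> {"api": "apply_moves", "payload": {"steps": [0.03, -0.95, 0, 0, 0, 0, 20, 0.03, -0.95, 0, 0, 0, 0, 20, 0.03, -0.95, 0, 0, 0, 0, 20, 0.03, -0.95, 0, 0, 0, 0, 20, 0.03, -0.95, 0, 0, 0, 0, 20, 0.03, -0.95, 0, 0, 0, 0, 20, 0.03, -0.95, 0, 0, 0, 0, 20, 0.03, -0.95, 0, 0, 0, 0, 20, 0.03, -0.95, 0, 0, 0, 0, 20, 0.03, -0.95, 0, 0, 0, 0, 20, 0.03, -0.95, 0, 0, 0, 0, 20, 0.03, -0.95, 0, 0, 0, 0, 20]}}

```text
t: 21.27
tool_pos: [0.5388, -0.2208, 0.0641]
orientation: [0.131, -3.138, -0.001]
force: [-0.7, 0.2, -1.5]
opening: 0.0396
gripper_force: 30.0
```

>>> {"api": "apply_moves", "payload": {"steps": [0, 0, 0, 0, 0, 0, 20, 0, 0, 0, 0, 0, 0, 20]}}

```text
t: 21.43
tool_pos: [0.5388, -0.2208, 0.0641]
orientation: [0.127, -3.138, -0.001]
force: [-0.4, 0.8, -2.2]
opening: 0.04
gripper_force: 3.0
```

Run:
```python
from fit import *
s=robot.read_state();print(s['tool_pos'],s['orientation'],s['opening'])
a=snap('wrist','w10')
cv2.imwrite('pics/w10b.png',cv2.resize(a[:,:,::-1],None,fx=1.4,fy=1.4))
plan([.540,-.222,-.015],4.7)
```

```text
[ 0.5387944  -0.22078828  0.0641347 ] [ 1.27353208e-01 -3.13776218e+00 -1.07539833e-03] 0.040033968264391075
shift units [-0.03 -0.08  2.64] turn units az 0.0 yaw0 4.7
```

View pics/w10b.png

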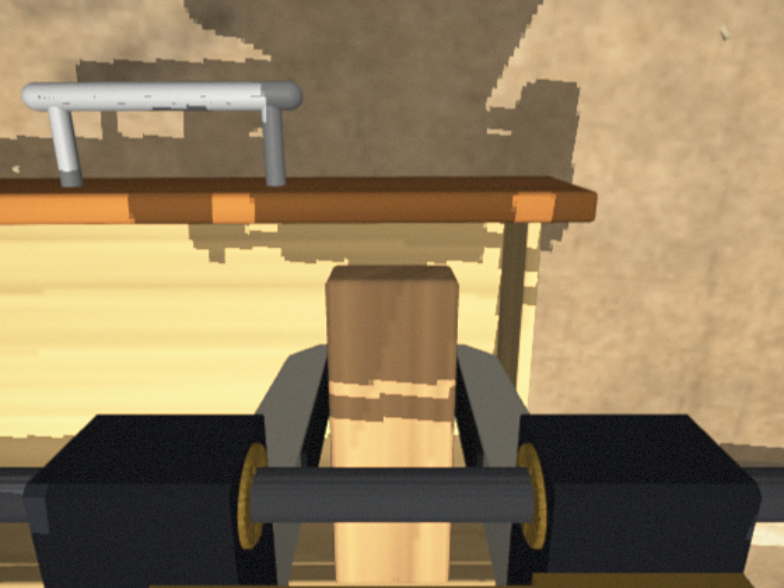

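The packer hangs over the drawer at (392,330). The right wall's top inner edge runs near (525,260), and the grip shows the expected slackening. A quick clearance check first.

Run:
```python
from fit import *
s=robot.read_state();print(s['gripper_force'],s['opening'])
for uv,z in (([525,260],.055),([503,225],.01),([300,222],.066),([300,180],.04),([30,95],.04),([290,95],.04)): print(uv,z,ray('wrist',np.array(uv)/1.4,z).round(4))
```

```text
2.9999709874391556 0.03990536645854167
[525, 260] 0.055 [ 0.506  -0.1678  0.055 ]
[503, 225] 0.01 [ 0.5002 -0.1685  0.01  ]
[300, 222] 0.066 [ 0.4958 -0.2579  0.066 ]
[300, 180] 0.04 [ 0.4832 -0.2626  0.04  ]
[30, 95] 0.04 [ 0.4587 -0.3708  0.04  ]
[290, 95] 0.04 [ 0.4501 -0.2676  0.04  ]
```

>>> {"api": "apply_moves", "payload": {"steps": [0, 0, 0, 0, 0, 0, 20, 0, 0, 0, 0, 0, 0, 20, 0, 0, 0, 0, 0, 0, 20]}}

```text
t: 21.73
tool_pos: [0.5395, -0.2185, 0.065]
orientation: [0.134, -3.139, -0.0]
force: [0.6, 0.7, -1.2]
opening: 0.0395
gripper_force: 30.0
```

>>> {"api": "apply_moves", "payload": {"steps": [0, -0.08, 0.6, 0, 0, 0, 20, 0, 0, 0.6, 0, 0, 0, 20, 0, 0, 0.6, 0, 0, 0, 20, 0, 0, 0.4, 0, 0, 0, 20, 0, 0, 0.3, 0, 0, 0, 20, 0, 0, 0.2, 0, 0, 0, 20, 0, 0, 0, 0, 0, 0, 20, 0, 0, 0, 0, 0, 0, 20]}}

```text
t: 22.4
tool_pos: [0.54, -0.222, -0.0155]
orientation: [-0.132, 3.139, -0.0]
force: [0.2, -0.3, -1.2]
opening: 0.0398
gripper_force: 30.0
```

>>> {"api": "apply_moves", "payload": {"steps": [0, 0, 0.03, 0, 0, 0, 55, 0, 0, 0, 0, 0, 0, 55, 0, 0, 0, 0, 0, 0, 55, 0, 0, 0, 0, 0, 0, 55, 0, 0, -0.8, 0, 0, 0, 55, 0, 0, -0.9, 0, 0, 0, 55, 0, 0, -0.9, 0, 0, 0, 55, 0, 0, -0.9, 0, 0, 0, 55, 0, 0, 0, 0, 0, 0, 60, 0, 0, 0, 0, 0, 0, 60]}}

```text
t: 23.23
tool_pos: [0.5416, -0.223, 0.0911]
orientation: [-0.132, 3.134, -0.004]
force: [-0.7, 0.6, -0.8]
opening: 0.0555
gripper_force: 0.0
```

Run:
```python
from fit import *
s=robot.read_state();print(s['tool_pos'],s['opening'])
a=snap('wrist','w11');k=eyes.calibration('wrist');G=prep(a)
k2=dict(k); k2['t']=np.array(k['t'])+np.array(k['R'])@[0,0,.01]
print(*fit(G,k2,.555,-.22,np.radians(4.7),hs=(.022,),rowmax=245)[0])
plan([.43,.10,.09],0)
```

```text
[ 0.54158335 -0.22297819  0.09111912] 0.05552017260124397
0.022 248.3 0.557 -0.2197 4.9
shift units [ 2.76 11.01 -0.03] turn units az 0.8 yaw0 4.8
```

>>> {"api": "apply_moves", "payload": {"steps": [0.27, 0.92, 0, 0, 0, 0, 75, 0.27, 0.92, 0, 0, 0, 0, 75, 0.27, 0.92, 0, 0, 0, 0, 75, 0.27, 0.92, 0, 0, 0, 0, 75, 0.27, 0.92, 0, 0, 0, 0, 75, 0.27, 0.92, 0, 0, 0, 0, 75, 0.27, 0.92, 0, 0, 0, 0, 75, 0.27, 0.92, 0, 0, 0, 0, 75, 0.26, 0.91, 0, 0, 0, 0, 75, 0.26, 0.91, 0, 0, 0, 0, 75, 0.26, 0.91, 0, 0, 0, 0, 75, 0.26, 0.91, 0, 0, 0, 0, 75]}}

```text
t: 24.28
tool_pos: [0.4144, 0.0998, 0.0866]
orientation: [0.131, -3.136, 0.0]
force: [0.8, -0.2, 0.4]
opening: 0.0699
gripper_force: 0.0
```

>>> {"api": "apply_moves", "payload": {"steps": [0, 0, 0, 0, 0, 0.8, 75, 0, 0, 0, 0, 0, 0.8, 75, 0, 0, 0.3, 0, 0, 0.8, 75, 0, 0, 0.3, 0, 0, 0.8, 75, 0, 0, 0, 0, 0, 0, 75, 0, 0, 0, 0, 0, 0, 75]}}

```text
t: 24.78
tool_pos: [0.4147, 0.0986, 0.0686]
orientation: [-0.389, -3.114, 0.001]
force: [-0.1, 0.5, 0.1]
opening: 0.0696
gripper_force: 0.0
```

Run:
```python
from fit import *
s=robot.read_state();print(s['tool_pos'],s['opening'])
a=snap('wrist','w12');k=eyes.calibration('wrist');G=prep(a)
for o in fit(G,k,.428,.095,np.radians(-14.3),hs=(.022,.027,.032),rowmax=245):print(*o)
f=fit(G,k,.428,.095,np.radians(-14.3),hs=(.027,),rowmax=245)[0]
psi=f[4]; plan([f[2]-.01*np.cos(np.radians(psi)),f[3]-.01*np.sin(np.radians(psi)),-.0275],psi)
```

```text
[0.41474806 0.09859295 0.0686001 ] 0.0696282914324463
0.022 206.5 0.4275 0.0946 -15.9
0.027 207.4 0.4271 0.0937 -16.4
0.032 177.6 0.4314 0.094 -13.9
shift units [-0.08 -0.05  3.23] turn units az 0.36 yaw0 -14.2
```

>>> {"api": "apply_moves", "payload": {"steps": [-0.08, -0.05, 0.8, 0, 0, 0.2, 75, 0, 0, 0.8, 0, 0, 0, 75, 0, 0, 0.8, 0, 0, 0, 75, 0, 0, 0.6, 0, 0, 0, 75, 0, 0, 0.2, 0, 0, 0, 75, 0, 0, 0, 0, 0, 0, 20, 0, 0, 0, 0, 0, 0, 20, 0, 0, 0, 0, 0, 0, 20, 0, 0, 0, 0, 0, 0, 20, 0, 0, 0, 0, 0, 0, 20, 0, 0, 0, 0, 0, 0, 20, 0, 0, 0, 0, 0, 0, 20]}}

```text
t: 25.83
tool_pos: [0.4195, 0.0969, -0.0245]
orientation: [0.426, 3.11, 0.001]
force: [-1.4, 0.6, 6.9]
opening: 0.0399
gripper_force: 30.0
```

>>> {"api": "apply_moves", "payload": {"steps": [0, 0, 0, 0, 0, 0, 20, 0, 0, 0, 0, 0, 0, 20]}}

```text
t: 26.0
tool_pos: [0.4195, 0.0969, -0.0246]
orientation: [0.426, 3.111, 0.001]
force: [-1.0, -0.4, 7.3]
opening: 0.0399
gripper_force: 30.0
```

>>> {"api": "apply_moves", "payload": {"steps": [0, 0, -0.8, 0, 0, 0, 20, 0, 0, -0.9, 0, 0, -0.8, 20, 0, 0, -0.9, 0, 0, -0.8, 20, 0, 0, -0.7, 0, 0, -0.8, 20, 0, 0, 0, 0, 0, -0.9, 20, 0, 0, 0, 0, 0, 0, 20, 0, 0, 0, 0, 0, 0, 20]}}

```text
t: 26.58
tool_pos: [0.418, 0.0967, 0.073]
orientation: [0.111, -3.139, 0.0]
force: [0.2, -1.2, -2.2]
opening: 0.0396
gripper_force: 30.0
```

Run:
```python
from fit import *
s=robot.read_state();print(s['tool_pos'],s['opening'],s['gripper_force'])
plan([.541,-.302,.07],4.7)
```

```text
[0.41802516 0.09673456 0.07302981] 0.03962549903816739 29.985029697418213
shift units [ -3.15 -13.55   0.1 ] turn units az -0.11 yaw0 4.1
```

>>> {"api": "apply_moves", "payload": {"steps": [-0.23, -0.93, 0, 0, 0, 0, 20, -0.23, -0.93, 0, 0, 0, 0, 20, -0.23, -0.93, 0, 0, 0, 0, 20, -0.23, -0.93, 0, 0, 0, 0, 20, -0.23, -0.93, 0, 0, 0, 0, 20, -0.23, -0.93, 0, 0, 0, 0, 20, -0.23, -0.93, 0, 0, 0, 0, 20, -0.23, -0.93, 0, 0, 0, 0, 20, -0.23, -0.93, 0, 0, 0, 0, 20, -0.23, -0.93, 0, 0, 0, 0, 20, -0.23, -0.93, 0, 0, 0, 0, 20, -0.23, -0.93, 0, 0, 0, 0, 20]}}

```text
t: 27.58
tool_pos: [0.5245, -0.2319, 0.0713]
orientation: [0.11, -3.137, -0.003]
force: [-0.2, 0.0, -1.3]
opening: 0.04
gripper_force: 30.0
```

>>> {"api": "apply_moves", "payload": {"steps": [-0.23, -0.92, 0, 0, 0, 0, 20, -0.23, -0.92, 0, 0, 0, 0, 20, -0.23, -0.87, 0, 0, 0, -0.1, 20, 0, 0, 0, 0, 0, 0, 20, 0, 0, 0, 0, 0, 0, 20]}}

```text
t: 28.0
tool_pos: [0.5509, -0.3111, 0.071]
orientation: [0.125, -3.136, -0.003]
force: [0.8, 0.6, -1.3]
opening: 0.0399
gripper_force: 30.0
```

Run:
```python
from fit import *
s=robot.read_state();print(s['tool_pos'],s['opening'],s['gripper_force'])
a=snap('wrist','w13');k=eyes.calibration('wrist');G=prep(a)
zb=s['tool_pos'][2]+.0246
k2=dict(k); k2['t']=np.array(k['t'])+np.array(k['R'])@[0,0,zb]
print(*fit(G,k2,s['tool_pos'][0]+.01,s['tool_pos'][1],np.radians(4.7),hs=(.027,),rowmax=245)[0])
plan([.551,-.311,-.013],4.7)
```

```text
[ 0.55090116 -0.31108827  0.0710147 ] 0.039931578248423624 29.98530238866806
0.027 235.8 0.5581 -0.3097 4.0
shift units [-0.   -0.03  2.81] turn units az -0.01 yaw0 4.6
```

>>> {"api": "apply_moves", "payload": {"steps": [0, 0, 0.7, 0, 0, 0, 20, 0, 0, 0.7, 0, 0, 0, 20, 0, 0, 0.6, 0, 0, 0, 20, 0, 0, 0.4, 0, 0, 0, 20, 0, 0, 0.3, 0, 0, 0, 20, 0, 0, 0.1, 0, 0, 0, 20, 0, 0, 0, 0, 0, 0, 20, 0, 0, 0, 0, 0, 0, 20]}}

```text
t: 28.72
tool_pos: [0.5526, -0.3108, -0.0098]
orientation: [-0.132, 3.138, -0.001]
force: [-0.3, 1.0, -1.9]
opening: 0.0394
gripper_force: 30.0
```

>>> {"api": "apply_moves", "payload": {"steps": [0, 0, 0, 0, 0, 0, 55, 0, 0, 0, 0, 0, 0, 55, 0, 0, 0, 0, 0, 0, 55, 0, 0, 0, 0, 0, 0, 55, 0, 0, -0.8, 0, 0, 0, 55, 0, 0, -0.9, 0, 0, 0, 55, 0, 0, -0.9, 0, 0, 0, 55, 0, 0, -0.9, 0, 0, 0, 55, 0, 0, 0, 0, 0, 0, 60, 0, 0, 0, 0, 0, 0, 60]}}

```text
t: 29.55
tool_pos: [0.5538, -0.3119, 0.0973]
orientation: [-0.132, 3.134, -0.005]
force: [-1.5, -0.7, -0.1]
opening: 0.0554
gripper_force: 0.0
```

Run:
```python
from fit import *
s=robot.read_state();print(s['tool_pos'],s['opening'])
a=snap('wrist','w14');k=eyes.calibration('wrist');G=prep(a)
k2=dict(k); k2['t']=np.array(k['t'])+np.array(k['R'])@[0,0,.01]
print(*fit(G,k2,.558,-.31,np.radians(4.7),hs=(.027,),rowmax=245)[0])
eyes.read_camera('top')
for r in eyes.place_of('top','packer')[:6]: print(round(r['conf'],2),ray('top',r['xy'],0.).round(3))
plan([.425,.274,.09],12)
```

```text
[ 0.55383473 -0.31185221  0.09730547] 0.05542238889445479
0.027 189.6 0.5585 -0.3094 4.7
0.77 [ 0.327 -0.129  0.   ]
0.74 [0.275 0.296 0.   ]
0.67 [0.428 0.27  0.   ]
0.67 [0.612 0.43  0.   ]
0.63 [0.422 0.364 0.   ]
0.56 [ 0.558 -0.322  0.   ]
shift units [ 2.56 19.75  0.09] turn units az -1.2 yaw0 4.8
```

>>> {"api": "apply_moves", "payload": {"steps": [0.12, 0.93, 0, 0, 0, 0, 75, 0.12, 0.93, 0, 0, 0, 0, 75, 0.12, 0.93, 0, 0, 0, 0, 75, 0.12, 0.93, 0, 0, 0, 0, 75, 0.12, 0.93, 0, 0, 0, 0, 75, 0.12, 0.93, 0, 0, 0, 0, 75, 0.12, 0.93, 0, 0, 0, 0, 75, 0.12, 0.93, 0, 0, 0, 0, 75, 0.12, 0.93, 0, 0, 0, 0, 75, 0.12, 0.93, 0, 0, 0, 0, 75, 0.12, 0.93, 0, 0, 0, 0, 75, 0.12, 0.93, 0, 0, 0, 0, 75]}}

```text
t: 30.7
tool_pos: [0.4792, 0.0207, 0.0926]
orientation: [0.132, -3.136, -0.0]
force: [0.6, -0.3, -0.4]
opening: 0.0696
gripper_force: 0.0
```

>>> {"api": "apply_moves", "payload": {"steps": [0.13, 0.93, 0, 0, 0, 0, 75, 0.13, 0.93, 0, 0, 0, 0, 75, 0.13, 0.93, 0, 0, 0, 0, 75, 0.13, 0.93, 0, 0, 0, 0, 75, 0.13, 0.93, 0, 0, 0, 0, 75, 0.13, 0.93, 0, 0, 0, 0, 75, 0.13, 0.93, 0, 0, 0, 0, 75, 0.13, 0.93, 0, 0, 0, 0, 75, 0.13, 0.93, 0, 0, 0, 0, 75, 0, 0, 0.4, 0, 0, -0.6, 75, 0, 0, 0.4, 0, 0, -0.6, 75, 0, 0, 0, 0, 0, 0, 75]}}

```text
t: 31.7
tool_pos: [0.4219, 0.2659, 0.0662]
orientation: [0.335, -3.117, 0.004]
force: [-0.3, -0.5, -1.0]
opening: 0.0697
gripper_force: 0.0
```

Run:
```python
from fit import *
s=robot.read_state();print(s['tool_pos'],s['opening'])
a=snap('wrist','w15');k=eyes.calibration('wrist');G=prep(a)
for o in fit(G,k,.433,.2715,np.radians(12),hs=(.012,.017),rowmax=245):print(*o)
f=fit(G,k,.433,.2715,np.radians(12),hs=(.012,),rowmax=245)[0]
psi=f[4]; plan([f[2]-.01*np.cos(np.radians(psi)),f[3]-.01*np.sin(np.radians(psi)),-.0245],psi)
for o in fit(G,k,.4216,.37,np.radians(6.9),hs=(.012,.017,.022),rowmax=245):print(*o)
```

```text
[0.42186473 0.26585222 0.06618707] 0.06966687113585471
0.012 194.3 0.4453 0.2719 11.9
0.017 213.8 0.4448 0.2716 11.6
shift units [-0.45  0.04  3.06] turn units az 0.02 yaw0 12.0
0.012 215.7 0.4217 0.3701 7.5
0.017 217.9 0.4218 0.3677 6.3
0.022 199.3 0.4217 0.3676 6.3
```

Whether this is the 12 or the 17 mm one must be certain, so I'll touch its top and then the table.

>>> {"api": "apply_moves", "payload": {"steps": [0, 0.04, 0.5, 0, 0, 0, 20, 0, 0, 0.5, 0, 0, 0, 20, 0, 0, 0, 0, 0, 0, 20, 0, 0, 0, 0, 0, 0, 20, 0, 0, 0, 0, 0, 0, 20, 0, 0, 0, 0, 0, 0, 20, 0, 0, 0, 0, 0, 0, 20, 0, 0, 0.4, 0, 0, 0, 20, 0, 0, 0.5, 0, 0, 0, 20, 0, 0, 0.5, 0, 0, 0, 20, 0, 0, 0, 0, 0, 0, 20, 0, 0, 0, 0, 0, 0, 20]}}

```text
t: 32.75
tool_pos: [0.4235, 0.2672, -0.0029]
orientation: [0.328, -3.122, 0.001]
force: [0.2, -0.5, 0.7]
opening: 0.0188
gripper_force: 0.0
```

>>> {"api": "apply_moves", "payload": {"steps": [0, 0, 0.07, 0, 0, 0, 20, 0, 0, 0, 0, 0, 0, 20, 0, 0, 0, 0, 0, 0, 20]}}

```text
t: 33.0
tool_pos: [0.4253, 0.2682, -0.0031]
orientation: [-0.329, 3.123, 0.001]
force: [0.3, -1.2, 0.3]
opening: 0.0186
gripper_force: 0.0
```

>>> {"api": "apply_moves", "payload": {"steps": [0, 0, 0.07, 0, 0, 0, 20, 0, 0, 0, 0, 0, 0, 20, 0, 0, 0, 0, 0, 0, 20]}}

```text
t: 33.25
tool_pos: [0.4247, 0.2678, -0.0058]
orientation: [-0.329, 3.124, 0.0]
force: [-0.9, -0.1, -0.2]
opening: 0.0185
gripper_force: 0.0
```

>>> {"api": "apply_moves", "payload": {"steps": [0, 0, 0.07, 0, 0, 0, 20, 0, 0, 0, 0, 0, 0, 20, 0, 0, 0, 0, 0, 0, 20]}}

```text
t: 33.5
tool_pos: [0.4245, 0.2677, -0.0082]
orientation: [0.329, -3.124, 0.0]
force: [0.6, -0.2, -0.3]
opening: 0.0186
gripper_force: 0.0
```

>>> {"api": "apply_moves", "payload": {"steps": [0, 0, 0.07, 0, 0, 0, 20, 0, 0, 0, 0, 0, 0, 20, 0, 0, 0, 0, 0, 0, 20]}}

```text
t: 33.75
tool_pos: [0.4245, 0.2677, -0.0104]
orientation: [0.329, -3.124, 0.0]
force: [-0.8, 0.1, -0.3]
opening: 0.0186
gripper_force: 0.0
```

>>> {"api": "apply_moves", "payload": {"steps": [0, 0, 0.07, 0, 0, 0, 20, 0, 0, 0, 0, 0, 0, 20, 0, 0, 0, 0, 0, 0, 20]}}

```text
t: 34.0
tool_pos: [0.4245, 0.2677, -0.0124]
orientation: [0.329, -3.124, 0.0]
force: [-0.5, -0.2, -0.2]
opening: 0.0187
gripper_force: 0.0
```

>>> {"api": "apply_moves", "payload": {"steps": [0, 0, 0.07, 0, 0, 0, 20, 0, 0, 0, 0, 0, 0, 20, 0, 0, 0, 0, 0, 0, 20]}}

```text
t: 34.25
tool_pos: [0.4245, 0.2677, -0.0145]
orientation: [0.329, -3.124, 0.0]
force: [-0.4, 0.7, -0.2]
opening: 0.0186
gripper_force: 0.0
```

>>> {"api": "apply_moves", "payload": {"steps": [0, 0, 0.07, 0, 0, 0, 20, 0, 0, 0, 0, 0, 0, 20, 0, 0, 0, 0, 0, 0, 20]}}

```text
t: 34.5
tool_pos: [0.4245, 0.2677, -0.0166]
orientation: [0.329, -3.124, 0.0]
force: [-0.1, 0.3, -0.6]
opening: 0.0188
gripper_force: 0.0
```

>>> {"api": "apply_moves", "payload": {"steps": [0, 0, 0.07, 0, 0, 0, 20, 0, 0, 0, 0, 0, 0, 20, 0, 0, 0, 0, 0, 0, 20]}}

```text
t: 34.75
tool_pos: [0.4245, 0.2677, -0.0188]
orientation: [0.329, -3.124, 0.0]
force: [0.7, -0.0, -0.0]
opening: 0.0186
gripper_force: 0.0
```

>>> {"api": "apply_moves", "payload": {"steps": [0, 0, 0.05, 0, 0, 0, 20, 0, 0, 0, 0, 0, 0, 20, 0, 0, 0, 0, 0, 0, 20]}}

```text
t: 35.0
tool_pos: [0.4249, 0.2679, -0.0197]
orientation: [-0.329, 3.124, 0.0]
force: [-1.3, -1.5, 5.3]
opening: 0.0186
gripper_force: 2.3
```

Contact at -0.0196 means a 12 mm packer, so this is packer_a and the last one is packer_b. Now I'll grasp it for the drawer.

>>> {"api": "apply_moves", "payload": {"steps": [0, 0, -0.5, 0, 0, 0, 65, 0, 0, -0.5, 0, 0, 0, 65, 0, 0, 0, 0, 0, 0, 65, 0, 0, 0, 0, 0, 0, 65, 0, 0, 0, 0, 0, 0, 65, 0, 0, 0, 0, 0, 0, 65, 0, 0, 0, 0, 0, 0, 65, 0, 0, 0.5, 0, 0, 0, 65, 0, 0, 0.5, 0, 0, 0, 65, 0, 0, 0.27, 0, 0, 0, 65, 0, 0, 0, 0, 0, 0, 65, 0, 0, 0, 0, 0, 0, 65]}}

```text
t: 36.0
tool_pos: [0.4239, 0.2674, -0.0289]
orientation: [0.328, -3.123, 0.001]
force: [0.2, 0.2, -0.2]
opening: 0.0607
gripper_force: 0.0
```

>>> {"api": "apply_moves", "payload": {"steps": [0, 0, 0, 0, 0, 0, 20, 0, 0, 0, 0, 0, 0, 20, 0, 0, 0, 0, 0, 0, 20, 0, 0, 0, 0, 0, 0, 20, 0, 0, 0, 0, 0, 0, 20, 0, 0, 0, 0, 0, 0, 20]}}

```text
t: 36.5
tool_pos: [0.4253, 0.2682, -0.0274]
orientation: [-0.329, 3.123, 0.001]
force: [-0.7, 0.3, 4.6]
opening: 0.0399
gripper_force: 30.0
```

>>> {"api": "apply_moves", "payload": {"steps": [0, 0, -0.8, 0, 0, 0, 20, 0, 0, -0.9, 0, 0, 0, 20, 0, 0, -0.9, 0, 0, 0.6, 20, 0, 0, -0.7, 0, 0, 0.6, 20, 0, 0, 0, 0, 0, 0, 20, 0, 0, 0, 0, 0, 0, 20]}}

```text
t: 37.0
tool_pos: [0.4257, 0.2683, 0.072]
orientation: [-0.133, 3.136, 0.002]
force: [0.4, -0.6, -1.1]
opening: 0.0396
gripper_force: 30.0
```

Run:
```python
from fit import *
s=robot.read_state();print(s['tool_pos'],s['opening'],s['gripper_force'])
c=np.array([.586,-.308]);a=np.radians(4.7);f=np.array([-.035,-.085]);R=np.array([[np.cos(a),-np.sin(a)],[np.sin(a),np.cos(a)]])
t=c+R@f;print(t);plan([*t,.07],4.7)
```

```text
[0.42571114 0.26829691 0.07204176] 0.03955198264894418 29.98685985803604
[ 0.55808246 -0.39558203]
shift units [ -2.52 -22.42   0.07] turn units az 0.03 yaw0 4.9
```

>>> {"api": "apply_moves", "payload": {"steps": [-0.1, -0.93, 0, 0, 0, 0, 20, -0.1, -0.93, 0, 0, 0, 0, 20, -0.1, -0.93, 0, 0, 0, 0, 20, -0.1, -0.93, 0, 0, 0, 0, 20, -0.1, -0.93, 0, 0, 0, 0, 20, -0.1, -0.93, 0, 0, 0, 0, 20, -0.1, -0.93, 0, 0, 0, 0, 20, -0.1, -0.93, 0, 0, 0, 0, 20, -0.1, -0.93, 0, 0, 0, 0, 20, -0.1, -0.93, 0, 0, 0, 0, 20, -0.1, -0.93, 0, 0, 0, 0, 20, -0.1, -0.93, 0, 0, 0, 0, 20]}}

```text
t: 38.0
tool_pos: [0.4871, -0.0639, 0.0686]
orientation: [0.134, -3.136, -0.001]
force: [0.0, 0.2, -0.8]
opening: 0.0393
gripper_force: 30.0
```

>>> {"api": "apply_moves", "payload": {"steps": [-0.11, -0.93, 0, 0, 0, 0, 20, -0.11, -0.93, 0, 0, 0, 0, 20, -0.11, -0.93, 0, 0, 0, 0, 20, -0.11, -0.93, 0, 0, 0, 0, 20, -0.11, -0.93, 0, 0, 0, 0, 20, -0.11, -0.93, 0, 0, 0, 0, 20, -0.11, -0.93, 0, 0, 0, 0, 20, -0.11, -0.93, 0, 0, 0, 0, 20, -0.11, -0.93, 0, 0, 0, 0, 20, -0.11, -0.93, 0, 0, 0, 0, 20, -0.11, -0.93, 0, 0, 0, 0, 20, -0.11, -0.93, 0, 0, 0, 0, 20]}}

```text
t: 39.0
tool_pos: [0.5549, -0.3935, 0.0678]
orientation: [0.134, -3.136, -0.004]
force: [0.6, 0.4, -0.2]
opening: 0.0394
gripper_force: 30.0
```

>>> {"api": "apply_moves", "payload": {"steps": [0, 0, 0, 0, 0, 0, 20, 0, 0, 0, 0, 0, 0, 20]}}

```text
t: 39.17
tool_pos: [0.5546, -0.3935, 0.0676]
orientation: [0.13, -3.136, -0.004]
force: [0.6, 1.1, -1.2]
opening: 0.0394
gripper_force: 30.0
```

Run:
```python
from fit import *
s=robot.read_state();print(s['tool_pos'],s['opening'],s['gripper_force'])
a=snap('wrist','w16');k=eyes.calibration('wrist');G=prep(a)
zb=s['tool_pos'][2]+.0275
k2=dict(k); k2['t']=np.array(k['t'])+np.array(k['R'])@[0,0,zb]
print(*fit(G,k2,s['tool_pos'][0]+.01,s['tool_pos'][1],np.radians(4.7),hs=(.012,),rowmax=245)[0])
plan([.558,-.3955,-.015],4.7)
```

```text
[ 0.55458687 -0.3934701   0.06763619] 0.039407244327394696 29.98648077249527
0.012 175.1 0.5563 -0.3927 4.9
shift units [-0.1  -0.12  2.77] turn units az 0.02 yaw0 4.8
```

>>> {"api": "apply_moves", "payload": {"steps": [-0.5, -0.1, 0, 0, 0, 0, 20, 0, 0, 0.7, 0, 0, 0, 20, 0, 0, 0.7, 0, 0, 0, 20, 0, 0, 0.6, 0, 0, 0, 20, 0, 0, 0.4, 0, 0, 0, 20, 0, 0, 0.25, 0, 0, 0, 20, 0, 0, 0.1, 0, 0, 0, 20, 0, 0, 0, 0, 0, 0, 20, 0, 0, 0, 0, 0, 0, 20]}}

```text
t: 39.97
tool_pos: [0.5719, -0.395, -0.0106]
orientation: [-0.132, 3.138, -0.001]
force: [0.2, 0.1, -0.9]
opening: 0.0394
gripper_force: 30.0
```

>>> {"api": "apply_moves", "payload": {"steps": [0, 0, 0, 0, 0, 0, 55, 0, 0, 0, 0, 0, 0, 55, 0, 0, 0, 0, 0, 0, 55, 0, 0, 0, 0, 0, 0, 55, 0, 0, -0.8, 0, 0, 0, 55, 0, 0, -0.9, 0, 0, 0, 55, 0, 0, -0.9, 0, 0, 0, 55, 0, 0, -0.9, 0, 0, 0, 55, 0, 0, 0, 0, 0, 0, 60, 0, 0, 0, 0, 0, 0, 60]}}

```text
t: 40.8
tool_pos: [0.573, -0.3962, 0.0967]
orientation: [-0.132, 3.135, -0.006]
force: [-0.5, 0.5, -0.3]
opening: 0.0558
gripper_force: 0.0
```

Run:
```python
from fit import *
s=robot.read_state();print(s['tool_pos'],s['opening'])
a=snap('wrist','w17')
cv2.imwrite('pics/w17b.png',cv2.resize(a[:,:,::-1],None,fx=1.4,fy=1.4))
plan([.41,.367,.09],6.5)
eyes.read_camera('top')
for r in eyes.place_of('top','packer')[:8]: print(round(r['conf'],2),ray('top',r['xy'],0.).round(3))
```

```text
[ 0.57302278 -0.39619396  0.09671184] 0.05579400089074054
shift units [ 3.25 25.77  0.14] turn units az -0.28 yaw0 4.8
0.95 [ 0.587 -0.192  0.   ]
0.78 [0.421 0.376 0.   ]
0.77 [ 0.324 -0.12   0.   ]
0.68 [ 0.579 -0.396  0.   ]
0.67 [ 0.558 -0.321  0.   ]
0.58 [0.265 0.299 0.   ]
```

View pics/w17b.png

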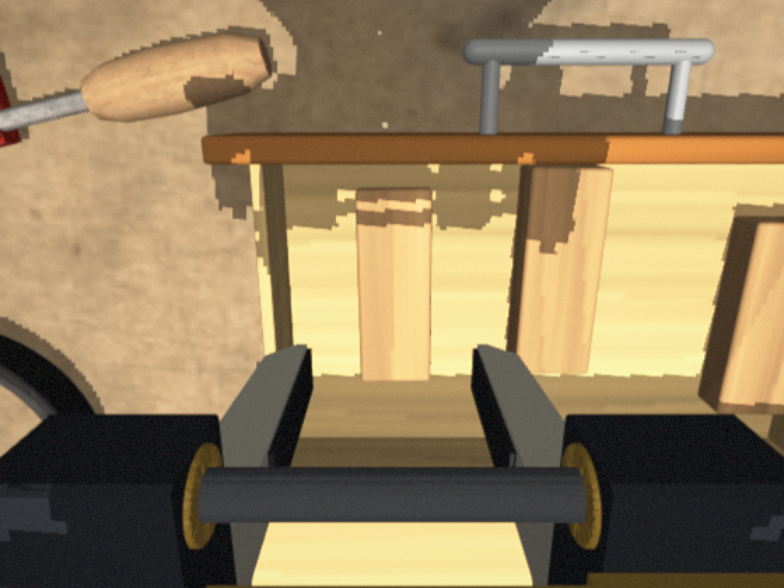

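All three others are in the drawer, at (395,285), (560,270) and (755,310). The 22 mm one was knocked a little toward the left wall but is still inside. Now I'll fetch packer_b.

>>> {"api": "apply_moves", "payload": {"steps": [0.13, 0.92, 0, 0, 0, 0, 75, 0.13, 0.92, 0, 0, 0, 0, 75, 0.13, 0.92, 0, 0, 0, 0, 75, 0.13, 0.92, 0, 0, 0, 0, 75, 0.13, 0.92, 0, 0, 0, 0, 75, 0.13, 0.92, 0, 0, 0, 0, 75, 0.13, 0.92, 0, 0, 0, 0, 75, 0.13, 0.92, 0, 0, 0, 0, 75, 0.13, 0.92, 0, 0, 0, 0, 75, 0.13, 0.92, 0, 0, 0, 0, 75, 0.13, 0.92, 0, 0, 0, 0, 75, 0.13, 0.92, 0, 0, 0, 0, 75]}}

```text
t: 41.95
tool_pos: [0.4952, -0.0672, 0.0915]
orientation: [0.131, -3.136, -0.001]
force: [0.7, 0.4, -0.7]
opening: 0.0694
gripper_force: 0.0
```

>>> {"api": "apply_moves", "payload": {"steps": [0.13, 0.92, 0, 0, 0, 0, 75, 0.13, 0.92, 0, 0, 0, 0, 75, 0.13, 0.92, 0, 0, 0, 0, 75, 0.13, 0.92, 0, 0, 0, 0, 75, 0.13, 0.92, 0, 0, 0, 0, 75, 0.13, 0.92, 0, 0, 0, 0, 75, 0.13, 0.92, 0, 0, 0, 0, 75, 0.13, 0.92, 0, 0, 0, 0, 75, 0.13, 0.92, 0, 0, 0, 0, 75, 0.13, 0.92, 0, 0, 0, 0, 75, 0.13, 0.92, 0, 0, 0, 0, 75, 0.13, 0.92, 0, 0, 0, 0, 75]}}

```text
t: 42.95
tool_pos: [0.4208, 0.2581, 0.0916]
orientation: [0.132, -3.136, 0.002]
force: [1.2, -0.7, 0.8]
opening: 0.0698
gripper_force: 0.0
```

>>> {"api": "apply_moves", "payload": {"steps": [0.15, 0.92, 0, 0, 0, 0, 75, 0.15, 0.92, 0, 0, 0, 0, 75, 0.15, 0.92, 0, 0, 0, 0, 75, 0.15, 0.92, 0, 0, 0, 0, 75, 0, 0, 0, 0, 0, -0.28, 75, 0, 0, 0, 0, 0, 0, 75, 0, 0, 0, 0, 0, 0, 75]}}

```text
t: 43.53
tool_pos: [0.3943, 0.3652, 0.0918]
orientation: [0.178, -3.134, 0.003]
force: [0.1, -0.0, -0.7]
opening: 0.0697
gripper_force: 0.0
```

Run:
```python
from fit import *
s=robot.read_state();print(s['tool_pos'],s['opening'])
a=snap('wrist','w18');k=eyes.calibration('wrist');G=prep(a)
for r in eyes.place_of('wrist','packer')[:4]: print(round(r['conf'],2),ray('wrist',r['xy'],0.).round(3))
for o in fit(G,k,.4217,.3685,np.radians(6.5),hs=(.012,.017,.022),rowmax=245):print(*o)
plan([.4217-.025,.3685-.003,-.0275],6.5)
```

```text
[0.39432762 0.36518239 0.09175051] 0.06971251376892922
0.71 [0.28  0.308 0.   ]
0.7 [0.421 0.367 0.   ]
0.012 236.7 0.4234 0.369 7.7
0.017 227.2 0.4211 0.3667 7.4
0.022 213.5 0.4209 0.3689 7.1
shift units [-0.06  0.01  4.  ] turn units az -0.01 yaw0 6.4
```

>>> {"api": "apply_moves", "payload": {"steps": [-0.05, 0.04, 0.8, 0, 0, -0.15, 75, 0, 0, 0.8, 0, 0, 0, 75, 0, 0, 0.8, 0, 0, 0, 75, 0, 0, 0.8, 0, 0, 0, 75, 0, 0, 0.5, 0, 0, 0, 75, 0, 0, 0.27, 0, 0, 0, 75, 0, 0, 0, 0, 0, 0, 20, 0, 0, 0, 0, 0, 0, 20, 0, 0, 0, 0, 0, 0, 20, 0, 0, 0, 0, 0, 0, 20, 0, 0, 0, 0, 0, 0, 20, 0, 0, 0, 0, 0, 0, 20]}}

```text
t: 44.63
tool_pos: [0.3977, 0.3677, -0.0244]
orientation: [-0.202, 3.133, 0.001]
force: [0.4, -2.9, 6.6]
opening: 0.0394
gripper_force: 29.9
```

>>> {"api": "apply_moves", "payload": {"steps": [0, 0, 0, 0, 0, 0, 20, 0, 0, 0, 0, 0, 0, 20, 0, 0, 0, 0, 0, 0, 20]}}

```text
t: 44.88
tool_pos: [0.3976, 0.3677, -0.0244]
orientation: [-0.202, 3.133, 0.001]
force: [-0.8, -2.5, 6.9]
opening: 0.0395
gripper_force: 29.9
```

>>> {"api": "apply_moves", "payload": {"steps": [0, 0, -0.8, 0, 0, 0, 20, 0, 0, -0.9, 0, 0, 0.5, 20, 0, 0, 0, 0, 0, 0.54, 20, 0, 0, 0, 0, 0, 0, 20, 0, 0, 0, 0, 0, 0, 20]}}

```text
t: 45.3
tool_pos: [0.3965, 0.3673, 0.0252]
orientation: [-0.034, 3.141, 0.0]
force: [-0.0, 0.2, -1.5]
opening: 0.0395
gripper_force: 29.9
```

Run:
```python
from fit import *
s=robot.read_state();print(s['tool_pos'],s['opening'],s['gripper_force'])
a=snap('wrist','w19');k=eyes.calibration('wrist');G=prep(a)
zb=s['tool_pos'][2]+.0275
k2=dict(k); k2['t']=np.array(k['t'])+np.array(k['R'])@[0,0,zb]
print(*fit(G,k2,s['tool_pos'][0]+.025,s['tool_pos'][1],np.radians(1.2),hs=(.017,),rowmax=245)[0])
plan([.52,.122,.02],1.2)
```

```text
[0.39653282 0.36729248 0.02522066] 0.039539608258925114 29.878655076026917
0.017 220.4 0.4178 0.3665 -0.2
shift units [-3.95 -8.25  0.15] turn units az 0.01 yaw0 1.3
```

>>> {"api": "apply_moves", "payload": {"steps": [-0.4, -0.83, 0, 0, 0, 0, 20, -0.4, -0.83, 0, 0, 0, 0, 20, -0.4, -0.83, 0, 0, 0, 0, 20, -0.4, -0.83, 0, 0, 0, 0, 20, -0.4, -0.83, 0, 0, 0, 0, 20, -0.39, -0.82, 0, 0, 0, 0, 20, -0.39, -0.82, 0, 0, 0, 0, 20, -0.39, -0.82, 0, 0, 0, 0, 20, -0.39, -0.82, 0, 0, 0, 0, 20, -0.39, -0.82, 0, 0, 0, 0, 20, 0, 0, 0, 0, 0, 0, 20, 0, 0, 0, 0, 0, 0, 20]}}

```text
t: 46.35
tool_pos: [0.5195, 0.1209, 0.0239]
orientation: [0.029, -3.139, 0.0]
force: [-0.3, 1.1, -1.9]
opening: 0.0395
gripper_force: 29.9
```

>>> {"api": "apply_moves", "payload": {"steps": [0, 0, 0.5, 0, 0, 0, 20, 0, 0, 0.5, 0, 0, 0, 20, 0, 0, 0.4, 0, 0, 0, 20, 0, 0, 0.15, 0, 0, 0, 20, 0, 0, 0, 0, 0, 0, 20, 0, 0, 0, 0, 0, 0, 20, 0, 0, 0, 0, 0, 0, 20]}}

```text
t: 46.93
tool_pos: [0.5206, 0.1226, -0.0206]
orientation: [-0.032, 3.141, 0.0]
force: [1.1, -0.2, -1.5]
opening: 0.0398
gripper_force: 29.9
```

Run:
```python
from fit import *
s=robot.read_state();print(s['tool_pos'],s['force'],s['opening'],s['gripper_force'])
plan([.60,.122,-.0232],1.2)
```

```text
[ 0.52057162  0.1225755  -0.02060427] [ 1.14928277 -0.16588563 -1.50201902] 0.03980542818796588 29.884712398052216
shift units [-2.65 -0.07  0.09] turn units az -0.0 yaw0 1.2
```

>>> {"api": "apply_moves", "payload": {"steps": [0, 0, 0.07, 0, 0, 0, 20, 0, 0, 0, 0, 0, 0, 20, 0, 0, 0, 0, 0, 0, 20]}}

```text
t: 47.18
tool_pos: [0.5203, 0.1222, -0.0231]
orientation: [-0.032, 3.141, 0.0]
force: [-0.5, 1.1, -1.7]
opening: 0.0396
gripper_force: 29.9
```

>>> {"api": "apply_moves", "payload": {"steps": [0, 0, 0.05, 0, 0, 0, 20, 0, 0, 0, 0, 0, 0, 20, 0, 0, 0, 0, 0, 0, 20]}}

```text
t: 47.43
tool_pos: [0.5206, 0.1222, -0.0244]
orientation: [-0.032, 3.141, 0.0]
force: [-0.0, -0.4, 2.1]
opening: 0.0395
gripper_force: 29.9
```

>>> {"api": "apply_moves", "payload": {"steps": [0, 0, 0.05, 0, 0, 0, 20, 0, 0, 0, 0, 0, 0, 20, 0, 0, 0, 0, 0, 0, 20]}}

```text
t: 47.68
tool_pos: [0.5207, 0.1222, -0.0245]
orientation: [-0.032, 3.141, -0.0]
force: [-8.7, -0.6, 18.6]
opening: 0.0397
gripper_force: 29.9
```

>>> {"api": "apply_moves", "payload": {"steps": [0, 0, -0.06, 0, 0, 0, 20, -0.3, 0, 0, 0, 0, 0, 20, -0.3, 0, 0, 0, 0, 0, 20, -0.3, 0, 0, 0, 0, 0, 20, 0, 0, 0, 0, 0, 0, 20, 0, 0, 0, 0, 0, 0, 20]}}

```text
t: 48.18
tool_pos: [0.5484, 0.1227, -0.0244]
orientation: [-0.031, 3.14, 0.0]
force: [2.5, -0.2, 2.0]
opening: 0.04
gripper_force: 29.9
```

>>> {"api": "apply_moves", "payload": {"steps": [-0.1, 0, 0, 0, 0, 0, 20, -0.1, 0, 0, 0, 0, 0, 20, -0.1, 0, 0, 0, 0, 0, 20, 0, 0, 0, 0, 0, 0, 20]}}

```text
t: 48.52
tool_pos: [0.5552, 0.1229, -0.0244]
orientation: [0.032, -3.139, 0.0]
force: [-4.9, 0.5, 8.3]
opening: 0.0395
gripper_force: 29.9
```

>>> {"api": "apply_moves", "payload": {"steps": [-0.1, 0, 0, 0, 0, 0, 20, -0.1, 0, 0, 0, 0, 0, 20, 0, 0, 0, 0, 0, 0, 20]}}

```text
t: 48.77
tool_pos: [0.5597, 0.1231, -0.0245]
orientation: [0.032, -3.136, 0.0]
force: [-13.0, 0.0, 15.9]
opening: 0.0394
gripper_force: 29.9
```

>>> {"api": "apply_moves", "payload": {"steps": [-0.1, 0, 0, 0, 0, 0, 20, -0.1, 0, 0, 0, 0, 0, 20, 0, 0, 0, 0, 0, 0, 20]}}

```text
t: 49.02
tool_pos: [0.5662, 0.1233, -0.0244]
orientation: [0.032, -3.138, 0.0]
force: [-10.2, -0.0, 13.4]
opening: 0.0395
gripper_force: 29.9
```

It is entering past the face with a moderate force. I'll ease off the table and go on.

>>> {"api": "apply_moves", "payload": {"steps": [-0.1, 0, -0.03, 0, 0, 0, 20, -0.15, 0, 0, 0, 0, 0, 20, -0.15, 0, 0, 0, 0, 0, 20, 0, 0, 0, 0, 0, 0, 20]}}

```text
t: 49.35
tool_pos: [0.5797, 0.1234, -0.0243]
orientation: [0.032, -3.14, 0.0]
force: [-1.9, 0.3, -0.4]
opening: 0.0397
gripper_force: 29.9
```

>>> {"api": "apply_moves", "payload": {"steps": [-0.15, 0, 0, 0, 0, 0, 20, -0.15, 0, 0, 0, 0, 0, 20, 0, 0, 0, 0, 0, 0, 20]}}

```text
t: 49.6
tool_pos: [0.5892, 0.1235, -0.0241]
orientation: [0.031, -3.141, 0.0]
force: [0.1, -0.4, -1.1]
opening: 0.0395
gripper_force: 29.9
```

>>> {"api": "apply_moves", "payload": {"steps": [-0.15, 0, 0, 0, 0, 0, 20, -0.15, 0, 0, 0, 0, 0, 20, 0, 0, 0, 0, 0, 0, 20, 0, 0, 0, 0, 0, 0, 20]}}

```text
t: 49.93
tool_pos: [0.5989, 0.1237, -0.0237]
orientation: [-0.031, 3.14, 0.0]
force: [0.5, -0.6, -3.0]
opening: 0.0394
gripper_force: 29.9
```

Run:
```python
from fit import *
s=robot.read_state();print(s['tool_pos'],s['force'],s['opening'])
a=snap('wrist','w20');k=eyes.calibration('wrist');G=prep(a)
print(*fit(G,k,s['tool_pos'][0]+.02,s['tool_pos'][1],np.radians(1.2),hs=(.017,),rowmax=245)[0])
```

```text
[ 0.59890962  0.12369715 -0.02369817] [ 0.4826025  -0.64266033 -2.99106907] 0.03944820452516762
0.017 126.9 0.6272 0.1232 0.5
```

>>> {"api": "apply_moves", "payload": {"steps": [-0.1, 0, 0, 0, 0, 0, 20, -0.1, 0, 0.02, 0, 0, 0, 20, 0, 0, 0, 0, 0, 0, 20, 0, 0, 0, 0, 0, 0, 60, 0, 0, 0, 0, 0, 0, 60, 0, 0, 0, 0, 0, 0, 60, 0, 0, 0, 0, 0, 0, 60, 0, 0, 0, 0, 0, 0, 60]}}

```text
t: 50.65
tool_pos: [0.6044, 0.1239, -0.024]
orientation: [-0.032, 3.141, 0.0]
force: [0.0, -0.3, 0.2]
opening: 0.0558
gripper_force: 0.0
```

>>> {"api": "apply_moves", "payload": {"steps": [0, 0, -0.6, 0, 0, 0, 60, 0, 0, -0.9, 0, 0, 0, 60, 0, 0, -0.9, 0, 0, 0, 60, 0, 0, -0.9, 0, 0, 0, 60, 0, 0, -0.9, 0, 0, 0, 60, 0.7, -0.7, 0, 0, 0, 0, 60, 0.7, -0.7, 0, 0, 0, 0, 60, 0.7, -0.7, 0, 0, 0, 0, 60, 0.7, -0.7, 0, 0, 0, 0, 60, 0.7, -0.7, 0, 0, 0, 0, 60, 0.7, -0.7, 0, 0, 0, 0, 60, 0.7, -0.7, 0, 0, 0, 0, 60]}}

```text
t: 51.65
tool_pos: [0.4591, -0.0268, 0.1018]
orientation: [-0.032, 3.141, -0.0]
force: [-0.5, -0.2, 0.2]
opening: 0.0556
gripper_force: 0.0
```

Run:
```python
from fit import *
s=robot.read_state();print(s['tool_pos'],s['opening'])
t=snap('top','t20');a=snap('scene','s20');w=snap('wrist','w21');k=eyes.calibration('wrist')
s0=cv2.imread('pics/s0.png')[:,:,::-1]
u=proj('scene',[.645,.122,.03]);print(u)
g=lambda im:cv2.cvtColor(im.astype(np.uint8),cv2.COLOR_RGB2GRAY).astype(np.float32)
A,B=g(np.ascontiguousarray(s0)),g(a)
c=u.astype(int)
# template match, subpixel via upsample
def shift(A,B,x0,y0,x1,y1):
    P=cv2.resize(A[y0:y1,x0:x1],None,fx=10,fy=10,interpolation=cv2.INTER_CUBIC);Q=cv2.resize(B[y0-3:y1+3,x0-3:x1+3],None,fx=10,fy=10,interpolation=cv2.INTER_CUBIC)
    r=cv2.matchTemplate(Q,P,cv2.TM_CCOEFF_NORMED);_,m,_,l=cv2.minMaxLoc(r);return (l[0]-30)/10,(l[1]-30)/10,m
print('bar',shift(A,B,c[0]-26,c[1]-20,c[0]+22,c[1]+10)); print('bar2',shift(A,B,c[0]-20,c[1]-18,c[0]+15,c[1]+4))
o=proj('scene',[.64,-.02,.03]).astype(int);print('offcut',shift(A,B,o[0]-15,o[1]-10,o[0]+25,o[1]+18))
im=np.hstack([cv2.resize(x[c[1]-35:c[1]+45,c[0]-45:c[0]+45,::-1],None,fx=4.3,fy=4.3,interpolation=cv2.INTER_CUBIC) for x in (s0,a)])
cv2.imwrite('pics/s20b.png',im)
```

```text
[ 0.45913164 -0.0268188   0.10183771] 0.05564369356515093
[299.83047652 196.42904432]
bar (0.8, -0.1, 0.2248496562242508)
bar2 (-0.1, 0.2, 0.4214975833892822)
offcut (0.0, 0.0, 0.9976930618286133)
```

View pics/s20b.png

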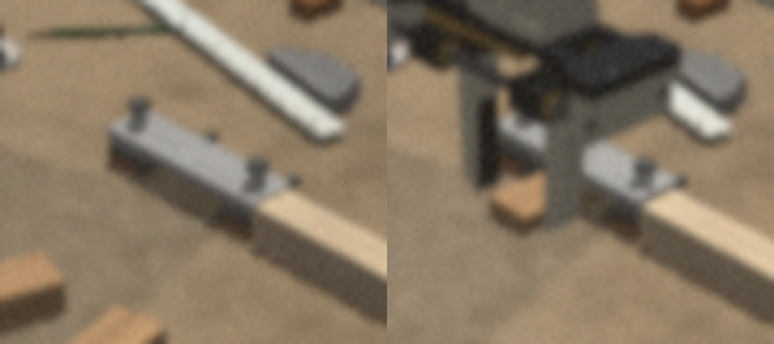

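The left view is the start and the right is now: the packer shows under the bar at (520,195), but the gripper hides the bar's left half. I'll move to the handle and compare again from there.

>>> {"api": "apply_moves", "payload": {"steps": [0.17, -0.9, 0, 0, 0, 0, 0, 0.17, -0.9, 0, 0, 0, 0, 0, 0.17, -0.9, 0, 0, 0, 0, 0, 0.17, -0.9, 0, 0, 0, 0, 0, 0.17, -0.9, 0, 0, 0, 0, 0, 0.17, -0.9, 0, 0, 0, 0, 0, 0.17, -0.9, 0, 0, 0, 0, 0, 0.17, -0.9, 0, 0, 0, 0, 0, 0.16, -0.88, 0, 0, 0, 0, 0, 0.16, -0.88, 0, 0, 0, 0, 0, 0.16, -0.88, 0, 0, 0, -0.58, 0, 0, 0, 0, 0, 0, 0, 0]}}

```text
t: 52.8
tool_pos: [0.411, -0.3263, 0.1022]
orientation: [-0.129, 3.138, -0.004]
force: [1.0, -1.0, 0.9]
opening: 0.0002
gripper_force: 0.0
```

Run:
```python
from fit import *
s=robot.read_state();print(s['tool_pos'],s['opening'])
a=snap('scene','s21')
s0=cv2.imread('pics/s0.png')[:,:,::-1]
g=lambda im:cv2.cvtColor(np.ascontiguousarray(im).astype(np.uint8),cv2.COLOR_RGB2GRAY).astype(np.float32)
A,B=g(s0),g(a);c=proj('scene',[.645,.122,.03]).astype(int)
def shift(x0,y0,x1,y1):
    P=cv2.resize(A[y0:y1,x0:x1],None,fx=10,fy=10,interpolation=cv2.INTER_CUBIC);Q=cv2.resize(B[y0-3:y1+3,x0-3:x1+3],None,fx=10,fy=10,interpolation=cv2.INTER_CUBIC)
    r=cv2.matchTemplate(Q,P,cv2.TM_CCOEFF_NORMED);_,m,_,l=cv2.minMaxLoc(r);return (l[0]-30)/10,(l[1]-30)/10,round(m,3)
x,y=c[0]-45,c[1]-35
print('whole bar top',shift(x+24,y+20,x+70,y+48)); print('right end/pin',shift(x+48,y+33,x+72,y+48)); print('left end/pin',shift(x+22,y+19,x+42,y+36))
print('proj shift for 2.5mm', proj('scene',[.645,.122,.0325])-proj('scene',[.645,.122,.03]))
eyes.read_camera('top')
for n in ['drawer_handle','drawer_floor','packer']:
  for r in eyes.place_of('top',n)[:6]: print(n,round(r['conf'],2),ray('top',r['xy'],.04 if n=='drawer_handle' else .01).round(3))
plan([.41,-.323,-.010],4.7)
```

```text
[ 0.41103399 -0.3262873   0.10215225] 0.0001794474477766459
whole bar top (-0.2, -0.6, 0.897)
right end/pin (-0.4, -0.7, 0.839)
left end/pin (0.1, -0.5, 0.987)
proj shift for 2.5mm [ 0.00818118 -0.70762953]
drawer_handle 0.73 [ 0.632 -0.022  0.04 ]
drawer_handle 0.7 [ 0.461 -0.316  0.04 ]
drawer_floor 0.65 [ 0.586 -0.311  0.01 ]
packer 0.92 [ 0.581 -0.185  0.01 ]
packer 0.81 [0.623 0.125 0.01 ]
packer 0.79 [ 0.554 -0.311  0.01 ]
packer 0.71 [ 0.562 -0.399  0.01 ]
packer 0.71 [0.268 0.297 0.01 ]
packer 0.58 [ 0.326 -0.121  0.01 ]
shift units [ 0.05 -0.05  3.72] turn units az -0.01 yaw0 4.7
```

The bar has moved up 0.5–0.7 px against 0.71 px expected for 2.5 mm, while the offcut hasn't moved, so the bar is lifted and packer_b fits. Before pushing I'll check the drawer's contents.

Run:
```python
from fit import *
b=cv2.imread('pics/t20.png');a=cv2.imread('pics/s21.png');w=cv2.imread('pics/w17.png')
u=proj('scene',[.6,-.28,.02]).astype(int);v=proj('top',[.57,-.28,.02]).astype(int)
A=cv2.resize(a[u[1]-60:u[1]+60,u[0]-70:u[0]+70],(490,420),interpolation=cv2.INTER_CUBIC)
B=cv2.resize(b[v[1]-60:v[1]+60,v[0]-44:v[0]+44],(308,420),interpolation=cv2.INTER_CUBIC)
cv2.imwrite('pics/cmp.png',np.hstack([A,B]))
```

```text
(no output)
```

View pics/cmp.png

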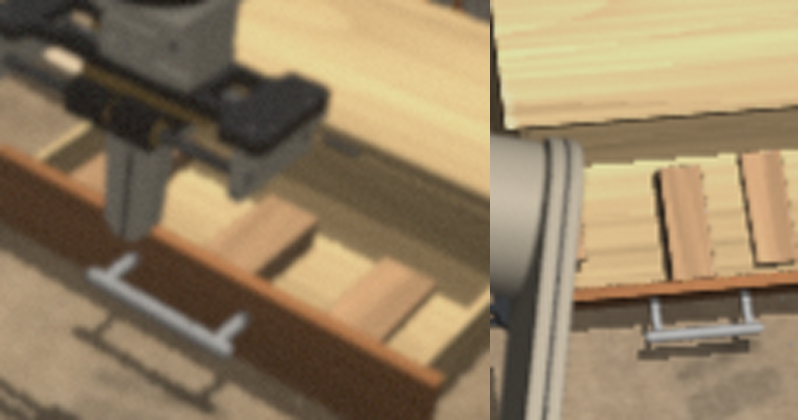

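The composite shows the packers lying flat in the drawer, at (265,235) and (385,300) in the left view; the third, at (85,165), is partly hidden. Now I'll push the drawer home by its handle.

>>> {"api": "apply_moves", "payload": {"steps": [0, 0.1, 0.8, 0, 0, 0, 0, 0, 0, 0.8, 0, 0, 0, 0, 0, 0, 0.8, 0, 0, 0, 0, 0, 0, 0.8, 0, 0, 0, 0, 0, 0, 0.5, 0, 0, 0, 0, 0, 0, 0, 0, 0, 0, 0, 0, 0, 0, 0, 0, 0, 0]}}

```text
t: 53.63
tool_pos: [0.4104, -0.3178, -0.0098]
orientation: [0.129, -3.138, -0.002]
force: [0.5, 0.4, 0.8]
opening: 0.0004
gripper_force: 0.0
```

>>> {"api": "apply_moves", "payload": {"steps": [-0.3, 0, 0, 0, 0, 0, 0, -0.3, 0, 0, 0, 0, 0, 0, -0.3, 0, 0, 0, 0, 0, 0, -0.3, 0, 0, 0, 0, 0, 0, -0.3, 0, 0, 0, 0, 0, 0, 0, 0, 0, 0, 0, 0, 0]}}

```text
t: 54.13
tool_pos: [0.4579, -0.3158, -0.0085]
orientation: [-0.128, 3.137, -0.002]
force: [1.2, 0.0, -0.3]
opening: 0.0007
gripper_force: 0.0
```

>>> {"api": "apply_moves", "payload": {"steps": [-0.3, 0, 0, 0, 0, 0, 0, -0.3, 0, 0, 0, 0, 0, 0, -0.3, 0, 0, 0, 0, 0, 0, -0.3, 0, 0, 0, 0, 0, 0, -0.3, 0, 0, 0, 0, 0, 0, -0.3, 0, 0, 0, 0, 0, 0, -0.3, 0, 0, 0, 0, 0, 0, 0, 0, 0, 0, 0, 0, 0]}}

```text
t: 54.8
tool_pos: [0.5204, -0.3105, -0.009]
orientation: [-0.128, 3.138, -0.001]
force: [0.6, 0.3, 0.4]
opening: 0.0003
gripper_force: 0.0
```

Run:
```python
from fit import *
snap('top','t22');
for n in ['drawer_handle']:
  for r in eyes.place_of('top',n)[:3]: print('top',round(r['conf'],2),ray('top',r['xy'],.04).round(3))
snap('wrist','w22')
for r in eyes.place_of('wrist','drawer_handle')[:2]: print('wrist',round(r['conf'],2),ray('wrist',r['xy'],.04).round(3))
snap('scene','s22')
for r in eyes.place_of('scene','drawer_handle')[:2]: print('scene',round(r['conf'],2),ray('scene',r['xy'],.04).round(3))
```

```text
top 0.69 [ 0.533 -0.307  0.04 ]
top 0.59 [ 0.632 -0.014  0.04 ]
wrist 0.58 [ 0.537 -0.311  0.04 ]
scene 0.63 [ 0.532 -0.316  0.04 ]
```

>>> {"api": "apply_moves", "payload": {"steps": [-0.3, 0, 0, 0, 0, 0, 0, -0.3, 0, 0, 0, 0, 0, 0, -0.3, 0, 0, 0, 0, 0, 0, -0.3, 0, 0, 0, 0, 0, 0, -0.3, 0, 0, 0, 0, 0, 0, 0, 0, 0, 0, 0, 0, 0]}}

```text
t: 55.6
tool_pos: [0.5655, -0.3067, -0.009]
orientation: [-0.128, 3.137, -0.001]
force: [-0.2, -0.3, -0.5]
opening: 0.0003
gripper_force: 0.0
```

>>> {"api": "apply_moves", "payload": {"steps": [-0.15, 0, 0, 0, 0, 0, 0, -0.15, 0, 0, 0, 0, 0, 0, -0.15, 0, 0, 0, 0, 0, 0, 0, 0, 0, 0, 0, 0, 0]}}

```text
t: 55.93
tool_pos: [0.5756, -0.3058, -0.0093]
orientation: [0.127, -3.136, -0.001]
force: [-6.2, -0.1, 3.8]
opening: 0.0006
gripper_force: 3.3
```

>>> {"api": "apply_moves", "payload": {"steps": [-0.1, 0, 0, 0, 0, 0, 0, -0.1, 0, 0, 0, 0, 0, 0, 0, 0, 0, 0, 0, 0, 0]}}

```text
t: 56.18
tool_pos: [0.582, -0.3055, -0.0091]
orientation: [0.126, -3.138, -0.0]
force: [1.2, -0.1, 0.3]
opening: 0.0004
gripper_force: 0.0
```

>>> {"api": "apply_moves", "payload": {"steps": [-0.1, 0, 0, 0, 0, 0, 0, -0.05, 0, 0, 0, 0, 0, 0, 0, 0, 0, 0, 0, 0, 0]}}

```text
t: 56.43
tool_pos: [0.5879, -0.305, -0.0091]
orientation: [-0.127, 3.138, -0.0]
force: [-0.6, -0.2, 0.0]
opening: 0.0011
gripper_force: 0.0
```

>>> {"api": "apply_moves", "payload": {"steps": [-0.08, 0, 0, 0, 0, 0, 0, 0, 0, 0, 0, 0, 0, 0, 0, 0, 0, 0, 0, 0, 0]}}

```text
t: 56.68
tool_pos: [0.5889, -0.3049, -0.0093]
orientation: [0.127, -3.138, -0.0]
force: [-5.1, 0.8, 2.6]
opening: 0.0005
gripper_force: 2.5
```

>>> {"api": "apply_moves", "payload": {"steps": [-0.05, 0, 0, 0, 0, 0, 0, 0, 0, 0, 0, 0, 0, 0, 0, 0, 0, 0, 0, 0, 0]}}

```text
t: 56.93
tool_pos: [0.5889, -0.3049, -0.0093]
orientation: [0.126, -3.135, -0.001]
force: [-12.6, 0.5, 7.8]
opening: 0.0005
gripper_force: 6.0
```

>>> {"api": "apply_moves", "payload": {"steps": [0.3, 0, 0, 0, 0, 0, 0, 0.6, 0, 0, 0, 0, 0, 0, 0.6, 0, 0, 0, 0, 0, 0, 0.5, 0, -0.5, 0, 0, 0, 0, 0, 0, -0.8, 0, 0, 0, 0, 0, 0, -0.8, 0, 0, 0, 0, 0, 0, -0.8, 0, 0, 0, 0, 0, 0, -0.8, 0, 0, 0, 0, 0, 0, 0, 0, 0, 0, 0, 0, 0, 0, 0, 0, 0, 0]}}

```text
t: 57.77
tool_pos: [0.5327, -0.3104, 0.104]
orientation: [-0.127, 3.135, -0.004]
force: [0.8, 0.4, -0.1]
opening: 0.0007
gripper_force: 0.0
```

Run:
```python
from fit import *
s=robot.read_state();print(s['tool_pos'],s['t'])
snap('top','t23')
for n in ['drawer_handle','packer','offcut_long','block_plane']:
  for r in eyes.place_of('top',n)[:5]: print(n,round(r['conf'],2),ray('top',r['xy'],.04 if n=='drawer_handle' else 0).round(3))
a=snap('scene','s23')
for r in eyes.place_of('scene','drawer_handle')[:1]: print('scene',round(r['conf'],2),ray('scene',r['xy'],.04).round(3))
s0=cv2.imread('pics/s0.png')[:,:,::-1]
g=lambda im:cv2.cvtColor(np.ascontiguousarray(im).astype(np.uint8),cv2.COLOR_RGB2GRAY).astype(np.float32)
A,B=g(s0),g(a);c=proj('scene',[.645,.122,.03]).astype(int);x,y=c[0]-45,c[1]-35
P=cv2.resize(A[y+19:y+36,x+22:x+42],None,fx=10,fy=10,interpolation=cv2.INTER_CUBIC);Q=cv2.resize(B[y+16:y+39,x+19:x+45],None,fx=10,fy=10,interpolation=cv2.INTER_CUBIC)
_,m,_,l=cv2.minMaxLoc(cv2.matchTemplate(Q,P,cv2.TM_CCOEFF_NORMED));print('bar',(l[0]-30)/10,(l[1]-30)/10,m)
w=snap('wrist','w23')
for r in eyes.place_of('wrist','drawer_handle')[:1]: print('wrist',round(r['conf'],2),ray('wrist',r['xy'],.04).round(3))
```

```text
[ 0.53268894 -0.31044873  0.10402844] 57.7667
drawer_handle 0.56 [ 0.601 -0.301  0.04 ]
packer 0.91 [ 0.328 -0.124  0.   ]
packer 0.65 [0.622 0.136 0.   ]
offcut_long 0.61 [ 0.643 -0.014  0.   ]
block_plane 0.65 [0.596 0.423 0.   ]
scene 0.57 [ 0.599 -0.31   0.04 ]
bar 0.1 -0.5 0.9866296648979187
wrist 0.6 [ 0.602 -0.305  0.04 ]
```

```bash
python3 -c "
from plant import robot
print(robot.close_job())"
```

```text
the job is handed in; nothing more can be done
None
```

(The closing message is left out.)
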